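Shut the stock drawer, peel off the top kit tray and show it to the scanner

ROBOT

A 6-joint arm with a two-finger parallel gripper is mounted at the origin on the work surface. World frame = base frame: x ahead of the robot, y to its left, z up, the work surface at z = 0. Lengths are in m, angles in rad, forces in N, time in s.
With the tool pointing down it reaches from about 0.3 to 0.95 m from the base axis. Payload 3.1 kg.
Tool frame: the origin (TCP) lies midway between the tips of the shut fingers; the grasp point (between the pads) lies ctrl.grip_depth behind it (ctrl.grip_depth is the distance from the TCP to the grasp point, in m); z points along the fingers, y is the direction in which the jaws open and shut (so a half turn about z gives the same grasp; the last joint's range is limited). The gripper opens to 85 mm and grips with 20 to 120 N. Pads are 22 mm wide; open, the fingers measure 114 mm over their backs; the gripper's body (76 mm by 85 mm) begins 54 mm behind the grasp point. The pads swing forward as they close: fully open they stand 13 mm farther back than shut.
Start: joints at [-1.293, 0.308, 1.634, -0, 1.2, -0.07], TCP at [0.213, -0.588, 0.231] pointing down, gripper open.
Joint ranges: [-3.06, 3.06], [-0.79, 1.96], [0.05, 2.63], [-1.19, 4.34], [0.05, 2.64], [-2.94, 2.94]. Speed limits (rad/s): [2.79, 2.79, 3.14, 3.14, 3.14, 3.14].

INTERFACE

Orientations are given as a rotation vector (axis times angle).
In Python, from workcell import telemetry, eyes, ctrl, look_for, regions_of gives the robot as it stands.
- The arm moves only by the tool arm_command, never from a script. Its argument "steps" is a list of rows, each a list of 2 entries, a list of its own where there are three numbers: the shift along the tool's x, y, z in mm, then the turn, a rotation vector about the tool's x, y, z in rad. A call has 1 to 20 rows; each row is the pose to reach, as a shift and turn from the pose commanded when the call began, along the tool's axes at that moment; what a row does not reach only later rows make up. A row lasts 1/12 s, in which the tool goes at most 41.7 mm and 7.16 degrees, less where a joint would pass 70% of its speed; a pose out of reach is approached as far as the arm can. A call with a gripper value outside its range is refused whole. "grip" is the finger opening in mm, from 0 to 85.4, set as the call begins (left out, the last holds). The fingers move at their own pace and stop on an object; "grip_force" is the grip in N (left out, the last holds). Time passes only in rows, so rows that repeat a pose let the fingers close. It gives the time, the measured TCP pose, the force and the opening at its end, in the units of the state.
- telemetry.sense(): the state, without advancing time (a new reading comes with each control period).
- eyes.snapshot(name): name is "scene" or "side" or "wrist"; returns a dict with "color" (420x560x3 uint8, red, green, blue), "intrinsics" (3x3 intrinsics, pixels), "eye" and "attitude" of the camera in the world. Camera axes: x right, y up, looking along -z (the intrinsics and any distortion apply to the point x, -y, -z); pixel columns grow to the right and rows downward; lengths in m; the calibration is good to about 2 mm. A picture is of the moment at which its call begins. There is no depth.
- ctrl.finish_job(): hands the job in, once; it reports no verdict.
Trained networks look in the newest picture that a camera, given by its name, has taken for a name from the list of things; names that differ only in an ending like _2 or _b are one class to them, and where a whole thing is asked for, a point or a joint stands for the part that bears it (a point fixed in the world has none). Each returns a list of dicts, best first, with "p" (0 to 1); they miss things now and then, are a little off and sometimes report something else, mostly with a low value. They report only what shows in the picture. A call takes as long as a camera call. They do not tell look-alikes from the thing itself.
- look_for(thing, camera): "bbox" ([left, top, right, bottom] in pixels, round what is visible of it).
- regions_of(thing, camera): "region" (420x560 bool, what is visible of it) and "bbox" ([left, top, right, bottom] in pixels, round what is visible of it).
The state is a dict: "time_s": time; "joint_positions": joint angles; "dq": joint speeds; "joint_torque": joint torques, N m; "tool_pos": TCP position; "orientation": TCP orientation; "ft_force": force on the tool from outside, world axes, zero at the start; "ft_torque": the same for the moment, N m; "finger_gap": finger opening in m.
Only numpy, scipy, OpenCV 4.12 (cv2) and the standard library are available. Lean on these libraries where they do the work, as an engineer would, in place of code of your own. Each camera call takes 0.05 s, during which the arm holds its last target.

TASK

The stock drawer left open juts out over the bench scanner, so first push it fully home until its catch takes it. Then take the top tray off the clinging stack of kit trays by lifting one of its corners first, so that it peels free and the trays below stay standing where they are, and carry it to the scanner. Finish still holding it, level and still, centred about 8 cm above the scanner's glass with its underside to the glass; knock nothing else on the bench about.

Things in the scene. Friction and masses are not known exactly. Their poses are not given: they have to be found in the camera images.
- drawer (a joint): how far the open drawer stands out of the cabinet, in m: 0 is fully home, up to 0.15 open. It slides level and lightly (under 2 N, about 0.7 kg). About 9 mm before home it meets a roller catch that takes about 5 N to pass; past it the catch draws the drawer home to its stop and keeps it there.
- drawer_front (a point): middle of the top edge of the open drawer's grey front, on its outer face toward the robot; moves with it; axes as the cabinet's (it shuts along +x). The front is flat, 156 mm wide, 61 mm high (lower edge 80 mm above the bench), with a label holder 3 mm proud and at its foot a finger pull 60 mm wide, 10 mm proud, its top 48 mm below this point.
- cabinet: blue and grey bench drawer unit, fixed, 220 mm deep (x), 340 wide (y), 150 high plus a 6 mm ledge on top; origin at bench height below the middle of its closed drawer fronts, +x points from the fronts to its back. Two small drawers side by side above one wide one; the open one is the upper one on its -y side, 83.5 mm off its middle. The others do not move.
- scanner: flat bench scanner that reads upward, fixed, 130 mm (x) by 150 mm (y), 30 mm high, black with a steel top and a dark glass with a red cross; origin at the centre of its underside, z up.
- scanner_glass (a point): centre of the scanner's glass, on its top face 30 mm above the bench.
- tray_top: top tray of the stack, to be taken: teal, rigid, open, 160 mm (x) by 220 mm (y) over the rim, 45 mm high, corners cut at 45 degrees (32 mm legs), about 0.15 kg; origin at the centre of its underside, z up, code label under the floor. The rim is a solid upright-sided bar 12 mm wide, 14 mm high (31 to 45 mm above the origin). Inside only two ribs 13 mm high; walls slope in below the rim.
- tray_top_corner0 (a point): middle of the top of the top tray's rim at its +x +y corner, at 60, 90, 45 mm in the tray's frame. Here the rim runs at 45 degrees as a straight bar 40 mm long, to be pinched across its 12 mm, one finger inside and one outside the tray, reaching at most 17 mm below the rim's top (the next rim lies 20 mm below).
- tray_top_corner1 (a point): the same at the -x +y corner (-60, 90, 45 mm).
- tray_top_corner2 (a point): the same at the -x -y corner (-60, -90, 45 mm).
- tray_top_corner3 (a point): the same at the +x -y corner (60, -90, 45 mm).
- lower_trays: the two trays below it, alike, pressed tight together as one piece (0.3 kg) standing loose on the bench; they stay. Origin under the middle of the lowest, axes as the top tray's, which stands 40 mm higher. In each corner a snap bead clings to the top tray with about 1 N until that corner has risen some 4 mm. One corner raised alone, the tray pivoting on the opposite one, frees cleanly, then the rest.
- blue_carton: small light blue carton, 75 x 55 x 45 mm, origin under its centre; bystander.
- brown_carton: small brown carton, 85 x 65 x 55 mm, origin under its centre; bystander.
- parts_case: flat orange plastic parts case, 100 x 70 x 35 mm, origin under its centre; bystander.
Mind the look-alikes: they are no part of the job. Leave any green look-alike of the tray_top alone. What is shaped like the scanner but purple is not meant.

How it is judged:
By the outcome, as a careful person would: the job done as asked, in the order asked, and still so for the second after the job is handed in, while the arm keeps its last pose, push and grip.
It also fails if it takes over 64 s, if anything falls off the work surface, if the arm or the gripper's body presses on something with over 40 N, if the wrist force passes 120 N, or if a joint passes its speed limit or range.

## Working session

There is one attempt and no reset: what is moved stays moved. The work goes in short steps, Python scripts to look and compute and a tool call to move; the robot and the scene stay as the last step left them, time stands still between calls to the robot, and variables do not carry over. Pictures are saved under pics/ and viewed, and the job is handed in when it is done.

Besides the shell and the picture viewer there is one more tool, called after "Emit:" as a command line: name --argument value ..., lists and objects as JSON in quotes. arm_command: Moves the arm, as the interface text tells. Its arguments: {"type":"object","properties":{"steps":{"type":"array"},"grip":{"type":"number"},"grip_force":{"type":"number"}},"required":["steps"]}

```bash
mkdir -p pics; ls; python3 - <<'E'
from workcell import telemetry, eyes, ctrl, look_for, regions_of
import cv2
print(telemetry.sense(), ctrl.grip_depth)
for n in ["scene","side","wrist"]:
    s=eyes.snapshot(n); cv2.imwrite(f"pics/{n}0.png",s["color"][:,:,::-1]); print(n,s["intrinsics"],s["eye"],s["attitude"],[k for k in s])
    for t in ["drawer_front","cabinet","scanner","tray_top","lower_trays","blue_carton","brown_carton","parts_case"]:
        print(t,[(d["bbox"],round(d["p"],2)) for d in look_for(t,n)])
E
```

```text
pics
{'time_s': 0.0, 'joint_positions': array([-1.29268880e+00,  3.09013594e-01,  1.63520458e+00,  7.62192565e-06,
        1.19970056e+00, -6.97266499e-02]), 'dq': array([ 8.31365093e-04, -1.98869817e-03,  1.89533701e-05, -4.72060893e-04,
        1.07546429e-03, -1.54832655e-03]), 'joint_torque': array([-6.25433290e-05, -4.15254021e+01, -2.76664960e+01,  1.05486013e-04,
        1.02496339e-02,  7.06026938e-06]), 'tool_pos': array([ 0.21277102, -0.58678345,  0.23003314]), 'orientation': array([-3.09192161e+00, -5.43221678e-01,  3.68639923e-04]), 'ft_force': array([-1.13500844,  0.28867078,  0.43264962]), 'ft_torque': array([-0.02056251,  0.00087676, -0.01019792]), 'finger_gap': 0.08523464282766252} 0.0187
scene [[416.62095248   0.         282.26905109]
 [  0.         416.62095248 212.25790585]
 [  0.           0.           1.        ]] [1.12088849 0.20525704 1.00567587] [0.37889676 0.61704651 1.9662634 ] ['color', 'intrinsics', 'eye', 'attitude']
drawer_front [([293.8, 230.7, 368.9, 292.6], 0.86), ([197.8, 138.3, 275.2, 198.7], 0.49)]
cabinet [([247.9, 233.3, 432.6, 419.8], 0.59)]
sca
[... 899 characters left out ...]
 326.8], 0.94), ([195.2, 149.7, 255.3, 194.5], 0.85)]
tray_top [([310.2, 106.9, 377.1, 156.0], 0.58)]
lower_trays [([289.1, 175.9, 361.8, 223.8], 0.89)]
blue_carton [([232.6, 199.9, 263.5, 232.5], 0.76)]
brown_carton [([282.3, 341.7, 327.1, 387.3], 0.89)]
parts_case [([213.6, 383.1, 270.4, 418.0], 0.75)]
wrist [[340.16615061   0.         281.00164325]
 [  0.         340.16615061 209.07110005]
 [  0.           0.           1.        ]] [ 0.2889718  -0.55918812  0.3738837 ] [-0.2796462   0.19664276 -1.21256093] ['color', 'intrinsics', 'eye', 'attitude']
drawer_front []
cabinet []
scanner []
tray_top [([218.0, 0.0, 425.7, 61.9], 0.62)]
lower_trays []
blue_carton []
brown_carton []
parts_case []
```

View pics/scene0.png

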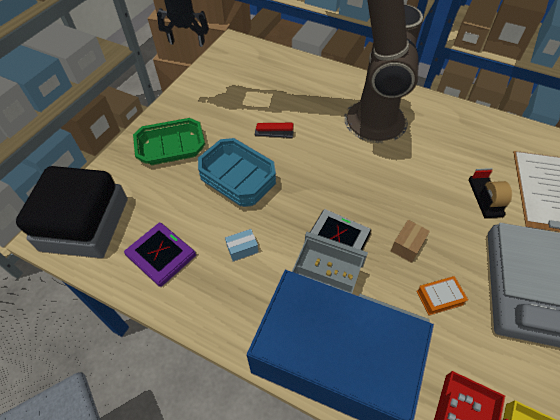

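View pics/side0.png

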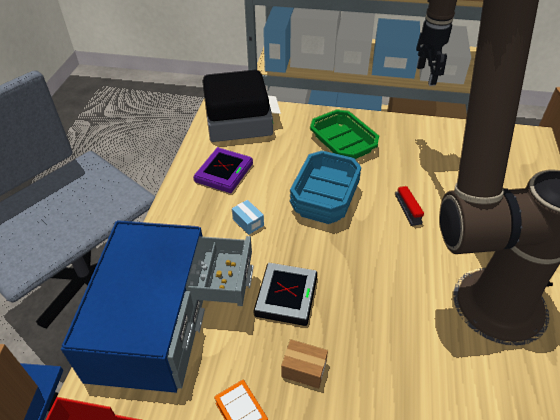

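View pics/wrist0.png

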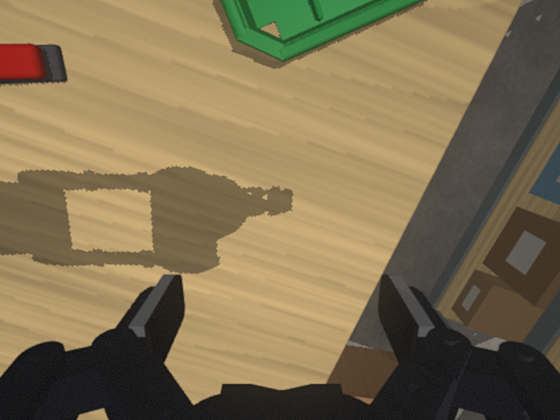

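Candidates: tray — the blue-teal stack (scene 237,172 / side 326,187), or the green look-alike (169,141 / 344,133). Scanner — the steel/black one (340,232 / 287,294), or the purple look-alike (160,252 / 223,168). I choose the teal stack and the steel scanner, and check both in close crops.

```bash
cat > h.py <<'E'
import numpy as np, cv2
from scipy.spatial.transform import Rotation as R
from workcell import telemetry, eyes, ctrl, look_for, regions_of
def proj(s,P):
    P=np.atleast_2d(P); c=R.from_rotvec(s["attitude"]).inv().apply(P-s["eye"])
    q=np.stack([c[:,0],-c[:,1],-c[:,2]],1)@np.array(s["intrinsics"]).T
    return q[:,:2]/q[:,2:]
def ray(s,uv):
    q=np.linalg.inv(s["intrinsics"])@np.array([uv[0],uv[1],1.0])
    return R.from_rotvec(s["attitude"]).apply([q[0],-q[1],-q[2]])
def plane(s,uv,z):
    d=ray(s,uv); return s["eye"]+d*(z-s["eye"][2])/d[2]
def crop(s,box,f,name,draw=None):
    x0,y0,x1,y1=box; im=s["color"][y0:y1,x0:x1,::-1]
    im=cv2.resize(im,None,fx=f,fy=f,interpolation=cv2.INTER_CUBIC).copy()
    for t in range((x0+9)//10*10,x1,10):
        cv2.putText(im,str(t),(int((t-x0)*f),10),0,.35,(0,0,255),1); cv2.line(im,(int((t-x0)*f),12),(int((t-x0)*f),18),(0,0,255),1)
    for t in range((y0+9)//10*10,y1,10):
        cv2.putText(im,str(t),(0,int((t-y0)*f)+4),0,.35,(0,0,255),1)
    for pl,col in (draw or []):
        cv2.polylines(im,[((np.array(pl)-[x0,y0]+.5)*f*8).astype(int).reshape(-1,1,2)],True,col,1,cv2.LINE_AA,3)
    cv2.imwrite("pics/"+name,im)
def oct_(hx,hy,l):
    return np.array([[hx,-hy+l],[hx,hy-l],[hx-l,hy],[-hx+l,hy],[-hx,hy-l],[-hx,-hy+l],[-hx+l,-hy],[hx-l,-hy]])
def place(p2,z,pose):
    c,s=np.cos(pose[2]),np.sin(pose[2]); p2=np.array(p2)
    return np.c_[p2@np.array([[c,s],[-s,c]])+pose[:2],np.full(len(p2),z)]
E
python3 - <<'E'
from h import *
import pickle
S={n:eyes.snapshot(n) for n in("scene","side")}
pickle.dump(S,open("S.pkl","wb"))
from scipy.optimize import minimize
# tray stack: silhouette by colour segmentation inside nets' region
for n,b in (("scene",(190,125,290,215)),("side",(275,140,375,235))):
    crop(S[n],b,6,f"stack_{n}.png")
for n,b in (("scene",(280,195,400,300)),("side",(170,220,330,335))): crop(S[n],b,5 if n=="side" else 6,f"dr_{n}.png")
E
```

```text
(no output)
```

View pics/stack_scene.png

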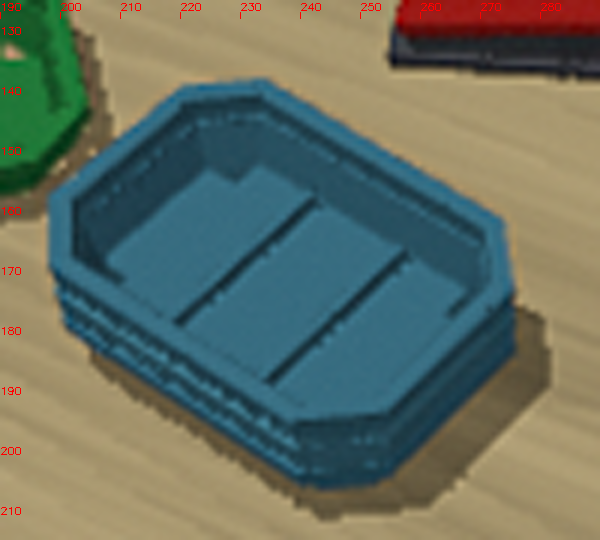

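View pics/stack_side.png

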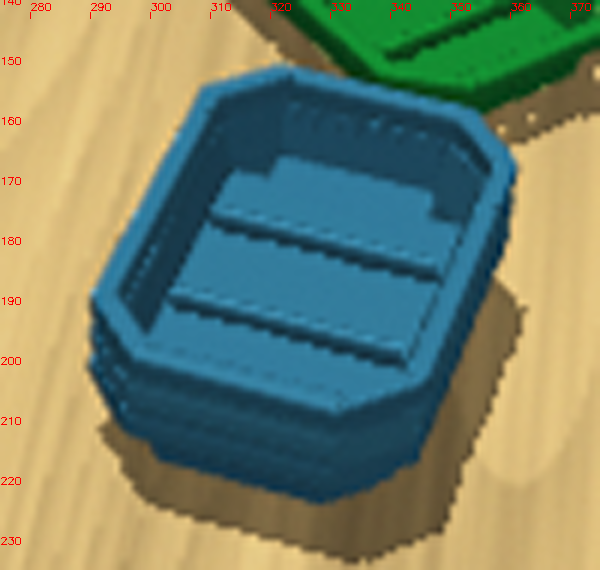

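View pics/dr_scene.png

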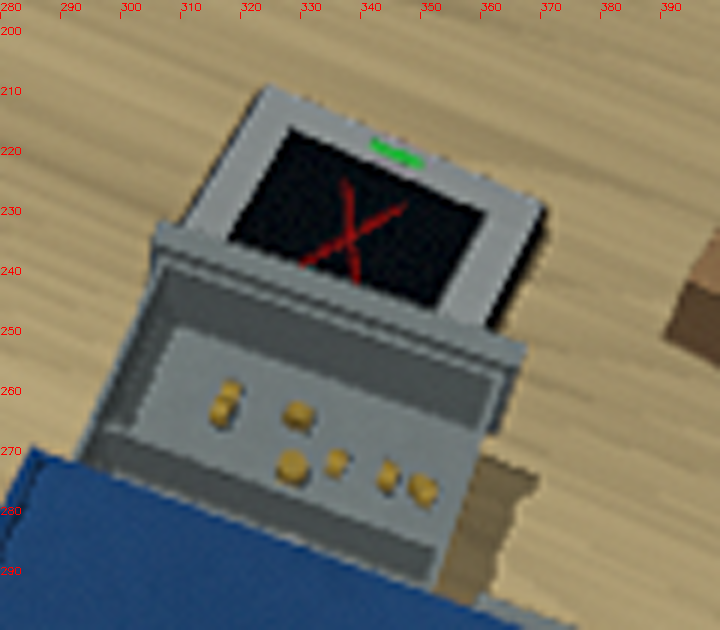

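View pics/dr_side.png

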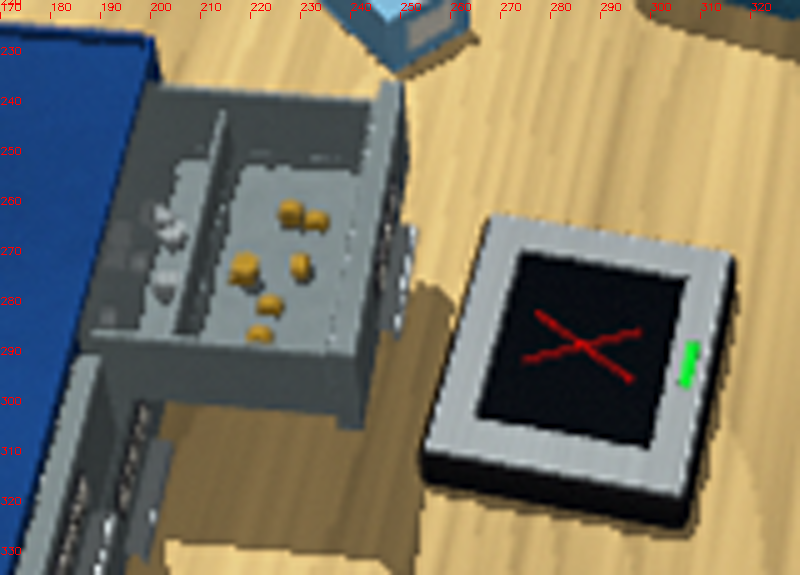

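```bash
cat > fit.py <<'E'
from h import *
import pickle
from scipy.optimize import least_squares
S=pickle.load(open("S.pkl","rb"))
A=[(220.5,139.7),(234.2,138.3),(273.8,160.8),(275.5,173.7),(255,193.7),(240,195.5),(198.7,168.7),(198.3,158.3)]
B=[(309.2,155),(322.5,151.2),(354.5,158),(360.7,167),(346.3,203.3),(330.8,209),(298.3,199.2),(290.5,189.5)]
for n,P in(("scene",A),("side",B)):
    W=np.array([plane(S[n],p,.085) for p in P]); print(n,W[:,:2].round(3).tolist(), W.mean(0))
O=oct_(.08,.11,.032)
def res(v,which=("scene","side")):
    r=[]
    for n,P in(("scene",A),("side",B)):
        if n not in which: continue
        q=proj(S[n],place(O,.085,v)); 
        for p in P: 
            d=q-p; r.append(d[np.argmin((d**2).sum(1))])
    return np.concatenate(r)
best={}
for w in(("scene","side"),("scene",),("side",)):
    b=min((least_squares(res,[*W.mean(0)[:2],y0],args=(w,)) for y0 in np.arange(-1.57,1.57,.2)),key=lambda o:o.cost)
    print(w,b.x,np.degrees(b.x[2]),b.cost); best[w]=b.x
v=best[("scene","side")]
for n,bx in (("scene",(190,125,290,215)),("side",(275,140,375,235))):
    crop(S[n],bx,6,f"fit_{n}.png",[(proj(S[n],place(O,.085,v)),(0,255,255)),(proj(S[n],place(oct_(.068,.098,.025),.085,v)),(0,255,0))])
# scanner: top corners
C=[(280+265/6-.0,195+87/6),(280+545/6,195+207/6)]
D=[(170+490/5,220+216/5),(170+734/5,220+258/5),(170+686/5,220+496/5),(170+424/5,220+450/5)]
for n,P in(("scene",C),("side",D)): print("scan",n,np.array([plane(S[n],p,.03) for p in P])[:,:2].round(4).tolist())
# drawer front top edge outer z=.141
C=[(280+157/6,195+220/6),(280+525/6,195+345/6)]
D=[(170+403/5,220+84/5),(170+362/5,220+352/5)]
for n,P in(("scene",C),("side",D)): print("front",n,np.array([plane(S[n],p,.141) for p in P])[:,:2].round(4).tolist())
E
python3 fit.py
```

```text
scene [[0.393, -0.376], [0.369, -0.341], [0.396, -0.19], [0.437, -0.163], [0.527, -0.18], [0.552, -0.214], [0.521, -0.371], [0.488, -0.394]] [ 0.46050742 -0.27863731  0.085     ]
side [[0.516, -0.363], [0.48, -0.387], [0.386, -0.372], [0.365, -0.336], [0.393, -0.185], [0.431, -0.158], [0.52, -0.179], [0.547, -0.212]] [ 0.45477269 -0.2740217   0.085     ]
('scene', 'side') [ 0.45720077 -0.27764444 -0.1886901 ] -10.811146273495137 16.46851534788513
('scene',) [ 0.46033633 -0.27869618 -0.18564976] -10.636947765533789 2.7469368495034776
('side',) [ 0.45487631 -0.27449758 -0.19188087] -10.993964182072665 4.3014963591906525
scan scene [[0.4523, 0.0011], [0.4562, 0.1437]]
scan side [[0.5677, 0.0041], [0.4438, 0.0086], [0.4483, 0.1465], [0.5717, 0.1437]]
front scene [[0.6093, 0.0116], [0.5965, 0.1659]]
front side [[0.6041, 0.0184], [0.5889, 0.1689]]
```

```bash
sed -i 's/^for n,P in(("scene",A),("side",B)):/A=np.array(A)-.45;B=np.array(B)-.45\n&/; s/^for n,P in(("scene",C),("side",D)):/C=np.array(C)-.45;D=np.array(D)-.45\n&/' fit.py; python3 fit.py
cat >> h.py <<'E'
def down(yaw):  # tool z down, tool x at world yaw
    return R.from_matrix(np.array([[np.cos(yaw),np.sin(yaw),0],[np.sin(yaw),-np.cos(yaw),0],[0,0,-1]]).T.copy().T)
def go(pos,rot,cp=None,cr=None):
    s=telemetry.sense(); cp=s["tool_pos"] if cp is None else np.array(cp); cr=R.from_rotvec(s["orientation"]) if cr is None else cr
    d=cr.inv().apply(np.array(pos)-cp)*1000; t=(cr.inv()*rot).as_rotvec()
    n=max(np.linalg.norm(d)/41.7,np.degrees(np.linalg.norm(t))/7.16)
    print("shift mm",d.round(1),"turn",t.round(4),"rows>=",round(n,1)); return d,t
E
python3 - <<'E'
from h import *
print(down(.087).as_matrix())
go([.545,.085,.25],down(np.radians(5)))
E
```

```text
scene [[0.392, -0.378], [0.368, -0.343], [0.395, -0.192], [0.437, -0.165], [0.527, -0.182], [0.551, -0.216], [0.521, -0.373], [0.487, -0.396]] [ 0.45959732 -0.28069585  0.085     ]
side [[0.518, -0.365], [0.482, -0.389], [0.387, -0.374], [0.367, -0.338], [0.394, -0.187], [0.432, -0.159], [0.521, -0.18], [0.548, -0.213]] [ 0.45621037 -0.27563866  0.085     ]
('scene', 'side') [ 0.45777535 -0.27927649 -0.18839806] -10.794413803335997 12.428396565970958
('scene',) [ 0.45944512 -0.2807372  -0.18530772] -10.61735019166786 2.6394330219742788
('side',) [ 0.45630999 -0.27608273 -0.19140555] -10.966730253130088 4.018547289126382
scan scene [[0.4515, -0.0007], [0.4554, 0.1421]]
scan side [[0.5691, 0.0029], [0.4451, 0.0074], [0.4495, 0.1455], [0.573, 0.1427]]
front scene [[0.6086, 0.0101], [0.5958, 0.1645]]
front side [[0.6054, 0.0172], [0.5901, 0.1679]]
[[ 0.99621789  0.08689029  0.        ]
 [ 0.08689029 -0.99621789  0.        ]
 [ 0.          0.         -1.        ]]
shift mm [ 541.4 -519.2  -18.7] turn [-0.      0.      0.2605] rows>= 18.0
```

View pics/fit_scene.png

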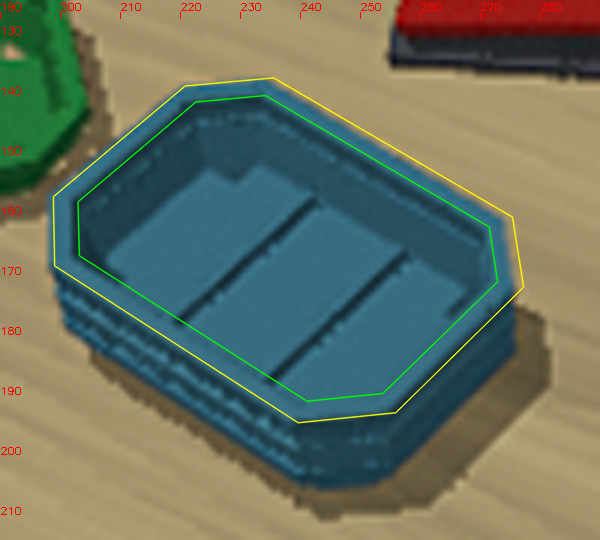

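Emit:
arm_command --steps '[[[541,-519,-20],[0,0,0.26]],[[541,-519,-20],[0,0,0.26]],[[541,-519,-20],[0,0,0.26]],[[541,-519,-20],[0,0,0.26]],[[541,-519,-20],[0,0,0.26]],[[541,-519,-20],[0,0,0.26]],[[541,-519,-20],[0,0,0.26]],[[541,-519,-20],[0,0,0.26]],[[541,-519,-20],[0,0,0.26]],[[541,-519,-20],[0,0,0.26]],[[541,-519,-20],[0,0,0.26]],[[541,-519,-20],[0,0,0.26]],[[541,-519,-20],[0,0,0.26]],[[541,-519,-20],[0,0,0.26]],[[541,-519,-20],[0,0,0.26]],[[541,-519,-20],[0,0,0.26]],[[541,-519,-20],[0,0,0.26]],[[541,-519,-20],[0,0,0.26]],[[541,-519,-20],[0,0,0.26]],[[541,-519,-20],[0,0,0.26]]]' --grip 0

```text
time_s: 3.12
tool_pos: [0.5452, 0.0867, 0.2512]
orientation: [3.138, 0.144, 0.0]
ft_force: [-0.1, 0.4, -0.4]
finger_gap: 0.0001
```

```bash
python3 - <<'E'
from h import *
s=telemetry.sense(); print(s["time_s"],s["tool_pos"],s["orientation"],s["ft_force"],s["joint_positions"])
for n in["wrist","scene","side"]:
    w=eyes.snapshot(n); cv2.imwrite(f"pics/{n}1.png",w["color"][:,:,::-1]); print(n,w["eye"],w["attitude"])
    for t in["drawer_front","scanner"]: print(t,[(d["bbox"],d["p"]) for d in look_for(t,n)])
go([.545,.085,.105],down(np.radians(5)))
E
```

```text
3.1167 [0.54522228 0.08670542 0.25124293] [3.13808559e+00 1.44411964e-01 1.21505263e-04] [-0.10803691  0.36213407 -0.42511877] [ 7.89400484e-02  1.49396243e-01  1.78695917e+00 -2.01745354e-04
  1.20516606e+00  1.55783513e+00]
wrist [0.62570803 0.09488761 0.39381261] [-0.25990123  0.23773697 -1.46569039]
drawer_front [([178.7, 0.0, 398.1, 143.2], 0.97)]
scanner [([225.9, 137.6, 369.0, 262.2], 0.62)]
scene [1.12088849 0.20525704 1.00567587] [0.37889676 0.61704651 1.9662634 ]
drawer_front [([293.0, 231.0, 369.6, 294.1], 0.75)]
scanner [([124.9, 223.4, 195.5, 286.1], 0.89), ([310.7, 209.1, 374.6, 250.9], 0.79)]
side [0.39524223 0.77064673 1.0490325 ] [ 0.12156784 -1.10464694 -2.75896097]
drawer_front [([187.6, 237.3, 250.4, 300.1], 0.97)]
scanner [([258.7, 262.3, 317.2, 325.2], 0.93), ([194.4, 148.3, 250.5, 193.5], 0.9)]
shift mm [  0.5  -1.2 146.4] turn [ 0.0001 -0.0002 -0.0011] rows>= 3.5
```

View pics/wrist1.png

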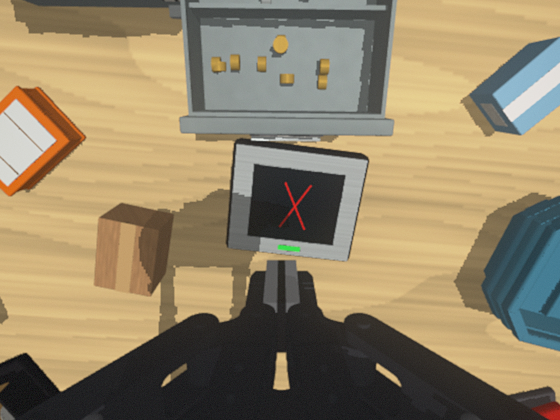

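View pics/side1.png

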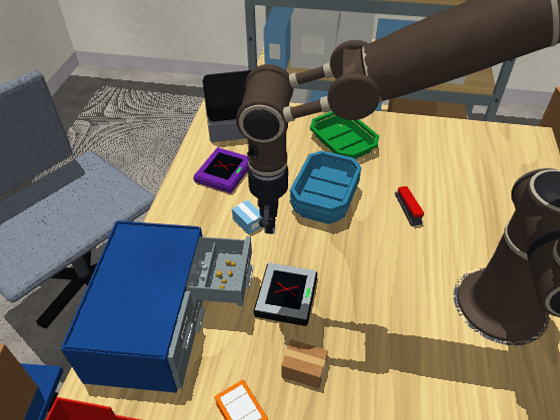

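```bash
python3 - <<'E'
from h import *
w=eyes.snapshot("wrist")
print(np.array([plane(w,p,.141) for p in[(181,134),(393,133)]]).round(4))
q=np.array([plane(w,p,.03) for p in[(236,143),(368,158),(348,261),(229,247)]]);print(q.round(4),q.mean(0))
crop(w,(170,100,400,270),3.4,"w1.png")
E
```

```text
[[0.5926 0.1621 0.141 ]
 [0.6065 0.008  0.141 ]]
[[ 0.5739  0.1351  0.03  ]
 [ 0.57   -0.0069  0.03  ]
 [ 0.4465 -0.0036  0.03  ]
 [ 0.4526  0.138   0.03  ]] [0.51074247 0.06564797 0.03      ]
```

View pics/w1.png

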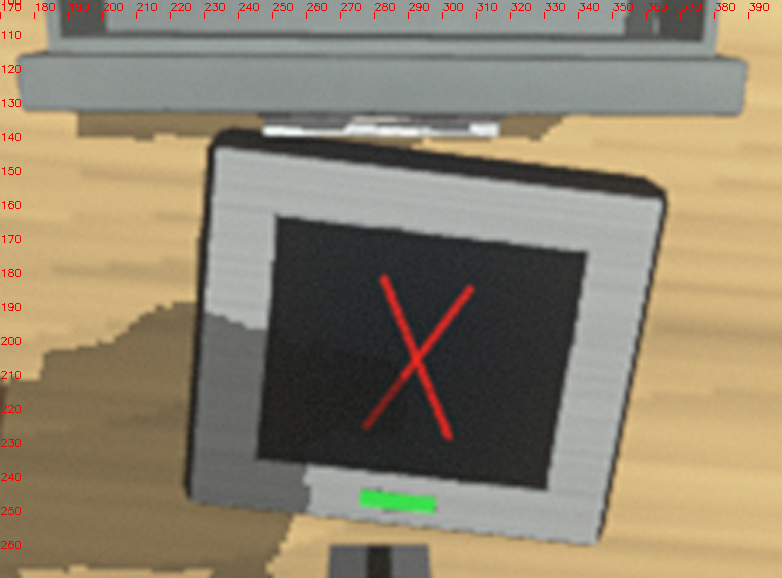

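Emit:
arm_command --steps '[[[0,-1,40],[0,0,0]],[[0,-1,80],[0,0,0]],[[0,-1,120],[0,0,0]],[[0,-1,146],[0,0,0]],[[0,-1,146],[0,0,0]]]'

```text
time_s: 4.03
tool_pos: [0.5386, 0.0849, 0.0989]
orientation: [3.138, 0.137, -0.021]
ft_force: [-2.1, -0.6, -0.0]
finger_gap: 0.0001
```

Emit:
arm_command --steps '[[[0,0,0],[0,0,0]],[[0,0,0],[0,0,0]]]'

```text
time_s: 4.2
tool_pos: [0.5463, 0.0857, 0.1071]
orientation: [-3.138, -0.137, -0.005]
ft_force: [0.9, 0.5, 0.6]
finger_gap: -0.0
```

```bash
python3 - <<'E'
from h import *
w=eyes.snapshot("wrist")
s=telemetry.sense();print(s["tool_pos"],s["orientation"],s["ft_force"])
import pickle;S=pickle.load(open("S.pkl","rb"))
print(plane(S["scene"],(280+350/6-.45,195+235/6-.45),.03),plane(S["side"],(170+583/5-.45,220+345/5-.45),.03))
# front face closed position: wide front's upper -y end? side crop: closed upper left drawer top corner outer
print([plane(S["side"],(170+a/5-.45,220+b/5-.45),.141) for a,b in((103,353),(40,570))])
go([.545,.086,.110],down(np.radians(5)))
E
```

```text
[0.54704781 0.08580462 0.1078996 ] [-3.13839187 -0.13768594 -0.0078069 ] [0.3032996  0.75961405 0.12012127]
[0.51022451 0.06750186 0.03      ] [0.50997541 0.0716401  0.03      ]
[array([0.69958044, 0.18797043, 0.141     ]), array([0.6935581 , 0.29296058, 0.141     ])]
shift mm [-2.  -0.4 -2.1] turn [ 0.     -0.005   0.0004] rows>= 0.1
```

Emit:
arm_command --steps '[[[10,0,0],[0,0,0]],[[20,0,-1],[0,0,0]],[[26,0,-2],[0,0,0]],[[31,0,-2],[0,0,0]],[[36,0,-2],[0,0,0]],[[41,0,-2],[0,0,0]],[[46,0,-2],[0,0,0]],[[51,0,-2],[0,0,0]],[[57,0,-2],[0,0,0]],[[63,0,-2],[0,0,0]],[[69,0,-2],[0,0,0]],[[75,0,-2],[0,0,0]],[[81,0,-2],[0,0,0]],[[87,0,-2],[0,0,0]],[[93,0,-2],[0,0,0]],[[99,0,-2],[0,0,0]],[[105,0,-2],[0,0,0]],[[111,0,-2],[0,0,0]],[[116,0,-2],[0,0,0]],[[120,0,-2],[0,0,0]]]'

```text
time_s: 5.92
tool_pos: [0.665, 0.0964, 0.1074]
orientation: [-3.138, -0.138, -0.001]
ft_force: [-1.9, -1.0, -0.1]
finger_gap: -0.0001
```

```bash
python3 - <<'E'
from h import *
s=telemetry.sense();print(s["tool_pos"],s["orientation"],s["ft_force"])
w=eyes.snapshot("side"); cv2.imwrite("pics/side2.png",w["color"][:,:,::-1])
crop(w,(150,190,310,340),5,"d2.png")
E
```

```text
[0.66502008 0.0964128  0.10738749] [-3.13840293e+00 -1.37911569e-01 -1.03124670e-03] [-1.92599052 -1.01789727 -0.08349819]
```

View pics/d2.png

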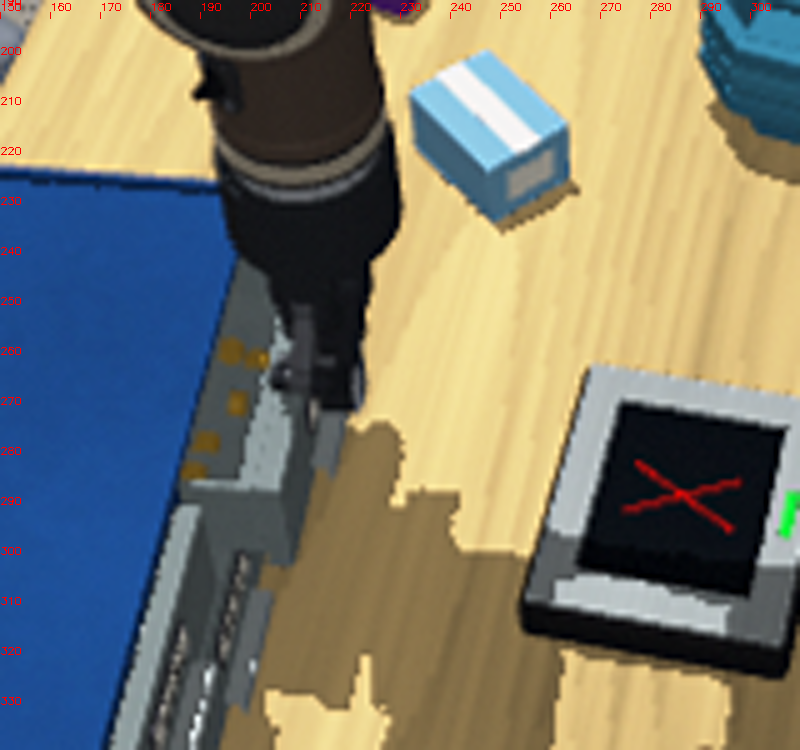

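Emit:
arm_command --steps '[[[3,0,0],[0,0,0]],[[6,0,0],[0,0,0]],[[9,0,0],[0,0,0]],[[12,0,0],[0,0,0]],[[15,0,0],[0,0,0]],[[18,0,0],[0,0,0]],[[20,0,0],[0,0,0]],[[22,0,0],[0,0,0]],[[24,0,0],[0,0,0]]]'

```text
time_s: 6.72
tool_pos: [0.6882, 0.0983, 0.1072]
orientation: [3.139, 0.138, -0.0]
ft_force: [-1.7, -1.0, 1.9]
finger_gap: -0.0003
```

Emit:
arm_command --steps '[[[1.5,0,0],[0,0,0]],[[3,0,0],[0,0,0]],[[4.5,0,0],[0,0,0]]]'

```text
time_s: 6.97
tool_pos: [0.6894, 0.0985, 0.1073]
orientation: [3.138, 0.138, -0.013]
ft_force: [-10.4, -1.3, 8.6]
finger_gap: 0.0004
```

Emit:
arm_command --steps '[[[1.5,0,0],[0,0,0]],[[3,0,0],[0,0,0]],[[3,0,0],[0,0,0]]]'

```text
time_s: 7.22
tool_pos: [0.6955, 0.0989, 0.1073]
orientation: [3.138, 0.138, 0.0]
ft_force: [-0.3, 0.4, -0.2]
finger_gap: 0.0002
```

```bash
python3 - <<'E'
from h import *
s=telemetry.sense();print(s["tool_pos"],s["orientation"],s["ft_force"])
w=eyes.snapshot("side"); 
crop(w,(150,190,310,340),5,"d3.png")
E
```

```text
[0.6955242  0.09892435 0.10729155] [3.13847394e+00 1.37845754e-01 1.26846326e-04] [-0.25727784  0.41643732 -0.181793  ]
```

View pics/d3.png

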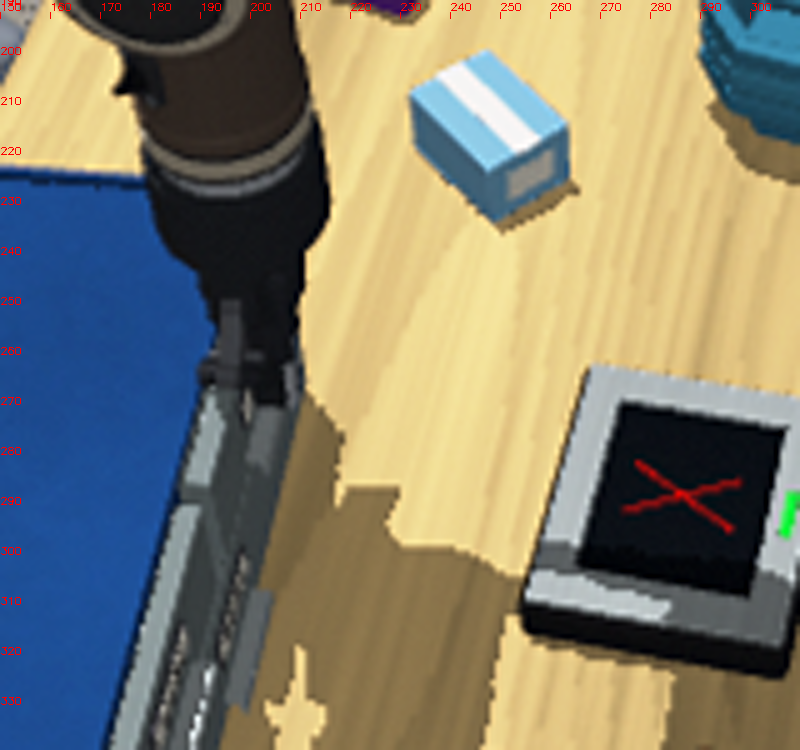

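Emit:
arm_command --steps '[[[2,0,0],[0,0,0]],[[4,0,0],[0,0,0]],[[4,0,0],[0,0,0]]]'

```text
time_s: 7.52
tool_pos: [0.6967, 0.0991, 0.1072]
orientation: [3.138, 0.138, -0.012]
ft_force: [-9.1, -2.5, 6.3]
finger_gap: -0.0003
```

Emit:
arm_command --steps '[[[1.5,0,0],[0,0,0]],[[3,0,0],[0,0,0]],[[3,0,0],[0,0,0]]]'

```text
time_s: 7.77
tool_pos: [0.6966, 0.099, 0.1072]
orientation: [3.137, 0.138, -0.024]
ft_force: [-15.1, -2.4, 11.8]
finger_gap: 0.0001
```

Emit:
arm_command --steps '[[[-20,0,-2],[0,0,0]],[[-50,0,-4],[0,0,0]],[[-80,0,-30],[0,0,0]],[[-80,0,-70],[0,0,0]],[[-80,0,-110],[0,0,0]],[[-80,0,-143],[0,0,0]],[[-80,0,-143],[0,0,0]]]'

```text
time_s: 8.35
tool_pos: [0.6288, 0.0932, 0.2605]
orientation: [-3.138, -0.138, -0.029]
ft_force: [1.4, -0.2, 1.3]
finger_gap: 0.0
```

```bash
python3 - <<'E'
from h import *
s=telemetry.sense();print(s["tool_pos"],s["ft_force"])
w=eyes.snapshot("side"); crop(w,(150,190,310,340),5,"d4.png")
w=eyes.snapshot("wrist"); cv2.imwrite("pics/w4.png",w["color"][:,:,::-1])
go([.508,-.352,.26],down(np.radians(124.2)))
E
```

```text
[0.62881258 0.09322241 0.26048283] [ 1.42837774 -0.24822758  1.27386178]
shift mm [-155.6  432.9   -7.7] turn [ 0.0074 -0.0044 -2.0798] rows>= 16.6
```

View pics/d4.png

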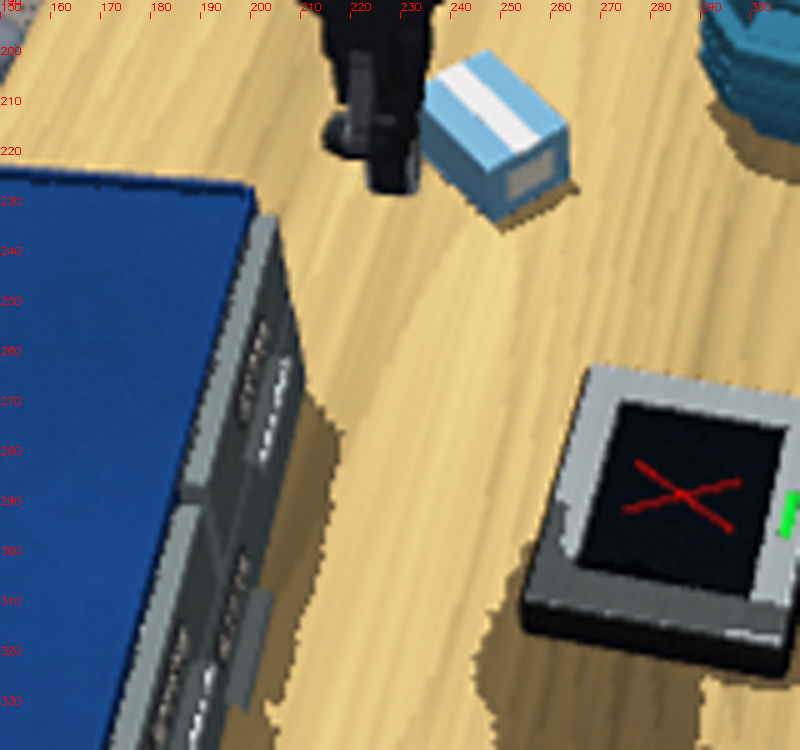

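View pics/w4.png

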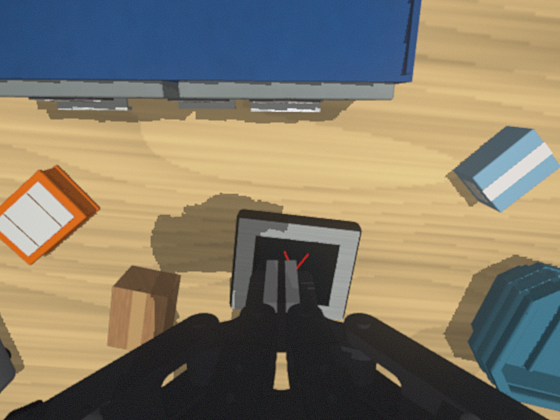

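The drawer front is now flush with its neighbour (side view: its top edge runs from 203,233 to 187,290, in line with the next front; wrist view: fronts in one line at row ~90). Now to view the stack from above.

Emit:
arm_command --steps '[[[-156,433,-8],[0,0,-2.08]],[[-156,433,-8],[0,0,-2.08]],[[-156,433,-8],[0,0,-2.08]],[[-156,433,-8],[0,0,-2.08]],[[-156,433,-8],[0,0,-2.08]],[[-156,433,-8],[0,0,-2.08]],[[-156,433,-8],[0,0,-2.08]],[[-156,433,-8],[0,0,-2.08]],[[-156,433,-8],[0,0,-2.08]],[[-156,433,-8],[0,0,-2.08]],[[-156,433,-8],[0,0,-2.08]],[[-156,433,-8],[0,0,-2.08]],[[-156,433,-8],[0,0,-2.08]],[[-156,433,-8],[0,0,-2.08]],[[-156,433,-8],[0,0,-2.08]],[[-156,433,-8],[0,0,-2.08]],[[-156,433,-8],[0,0,-2.08]],[[-156,433,-8],[0,0,-2.08]],[[-156,433,-8],[0,0,-2.08]],[[-156,433,-8],[0,0,-2.08]]]' --grip 45 --grip_force 60

```text
time_s: 10.12
tool_pos: [0.5048, -0.3519, 0.2562]
orientation: [-1.47, -2.773, -0.001]
ft_force: [-0.7, 0.1, 0.8]
finger_gap: 0.045
```

```bash
python3 - <<'E'
from h import *
import pickle
s=telemetry.sense();print(s["tool_pos"],s["orientation"],s["dq"].round(3),s["joint_positions"],s["ft_force"])
w=eyes.snapshot("wrist"); s2=telemetry.sense(); print(s2["tool_pos"],s2["orientation"]); pickle.dump(w,open("W.pkl","wb"))
cv2.imwrite("pics/w5.png",w["color"][:,:,::-1]); print(w["eye"],w["attitude"])
crop(w,(150,0,470,260),2.5,"w5c.png",[(proj(w,place(oct_(.08,.11,.032),.085,(.4578,-.2785,-.188))),(0,255,255))])
E
```

```text
[ 0.50480623 -0.35192847  0.25615742] [-1.4700287e+00 -2.7730125e+00 -9.6693322e-04] [ 0.    -0.008 -0.007 -0.001  0.003 -0.   ] [-6.79576025e-01  2.70261955e-01  1.63078413e+00  2.79962205e-05
  1.24363720e+00 -1.27547725e+00] [-0.67041535  0.10936916  0.84425366]
[ 0.50493541 -0.35203158  0.2565842 ] [-1.47023378e+00 -2.77363729e+00 -8.11746995e-04]
[ 0.45896261 -0.28419664  0.39897861] [-0.30932115 -0.09498384  0.59003032]
```

View pics/w5c.png

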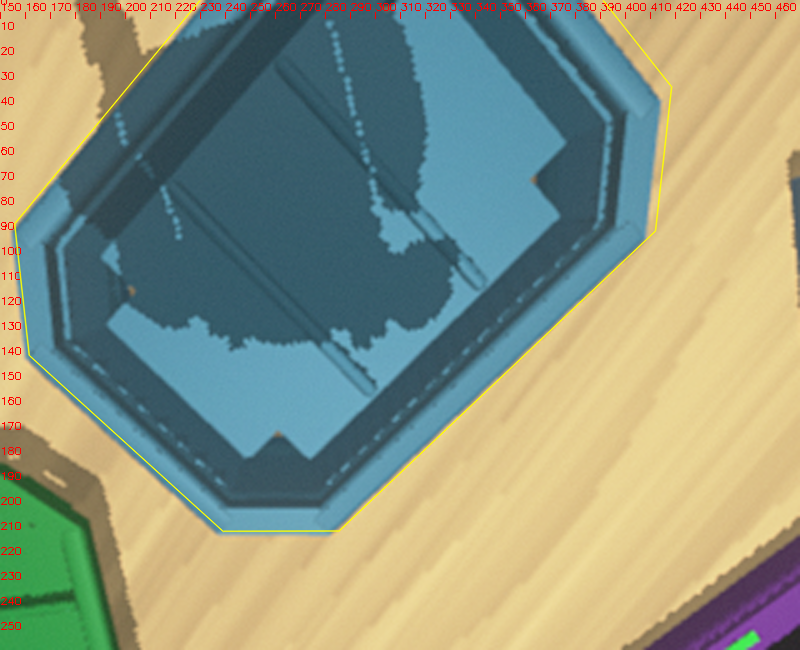

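```bash
python3 - <<'E'
from h import *
import pickle
from scipy.optimize import least_squares
w=pickle.load(open("W.pkl","rb"))
P=np.array([(17,228),(29,360),(219,534),(334,534),(648,236),(660,98)])/2.5+[150,0]-.4
O=oct_(.08,.11,.032)
def res(v,z=.085):
    q=proj(w,place(O,z,v)); return np.concatenate([(lambda d:d[np.argmin((d**2).sum(1))])(q-p) for p in P])
for z in(.085,.082):
    b=least_squares(res,(.4578,-.2785,-.188),args=(z,)); print(z,b.x,b.cost,b.fun.round(1))
W=np.array([plane(w,p,.085)for p in P]);print(W.round(4))
E
```

```text
0.085 [ 0.45802252 -0.28105478 -0.19051784] 9.585750449882985 [-2.4  0.5 -1.4  0.  -0.2  0.7  0.2  0.7  1.   0.8  2.6 -1.3]
0.082 [ 0.45808276 -0.28114492 -0.1902882 ] 2.489225763830268 [-1.2  0.7 -0.3 -0.2  0.2 -0.2  0.2 -0.2 -0.3  0.9  1.3 -0.6]
[[ 0.3663 -0.341   0.085 ]
 [ 0.3911 -0.3792  0.085 ]
 [ 0.4841 -0.3975  0.085 ]
 [ 0.5213 -0.3723  0.085 ]
 [ 0.5502 -0.2196  0.085 ]
 [ 0.5248 -0.1841  0.085 ]]
```

```bash
python3 - <<'E'
from h import *
go([.533,-.204,.125],down(np.radians(124.15)))
E
```

```text
shift mm [106.5 106.4 131.8] turn [-0.0007 -0.0023 -0.0001] rows>= 4.8
```

Emit:
arm_command --steps '[[[40,40,0],[0,0,0]],[[80,80,0],[0,0,0]],[[106,106,20],[0,0,0]],[[106,106,60],[0,0,0]],[[106,106,100],[0,0,0]],[[106,106,131],[0,0,0]],[[106,106,131],[0,0,0]],[[106,106,131],[0,0,0]],[[106,106,131],[0,0,0]]]'

```text
time_s: 10.92
tool_pos: [0.5347, -0.2061, 0.1289]
orientation: [1.47, 2.774, 0.0]
ft_force: [0.6, -1.0, 1.3]
finger_gap: 0.0446
```

```bash
python3 - <<'E'
from h import *
import pickle
w=eyes.snapshot("wrist"); s=telemetry.sense();print(s["tool_pos"],s["orientation"]); pickle.dump(w,open("W.pkl","wb"))
O=proj(w,place(oct_(.08,.11,.032),.085,(.458,-.280,-.1894))); I=proj(w,place(oct_(.068,.098,.025),.085,(.458,-.280,-.1894)))
crop(w,(120,120,440,360),2.5,"w6.png",[(O,(0,255,255)),(I,(0,255,0))])
t=R.from_rotvec(s["orientation"])
for a in(-.0225,0,.0225): print(a,proj(w,s["tool_pos"]+t.apply([0,a,0])),)
x=eyes.snapshot("side"); crop(x,(275,130,395,240),6,"s6.png")
x=eyes.snapshot("scene"); crop(x,(190,115,310,215),6,"c6.png")
E
```

```text
[ 0.53571957 -0.20670103  0.13017485] [1.46863706e+00 2.77119036e+00 2.69181873e-04]
-0.0225 [[234.1771398  281.90147173]]
0 [[281.8951348  281.89491792]]
0.0225 [[329.62151567 281.88836297]]
```

View pics/w6.png

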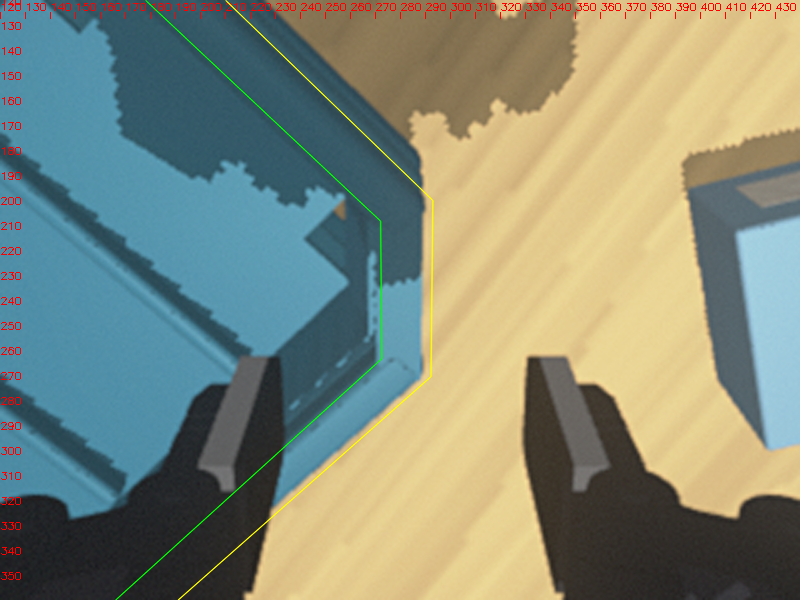

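View pics/c6.png

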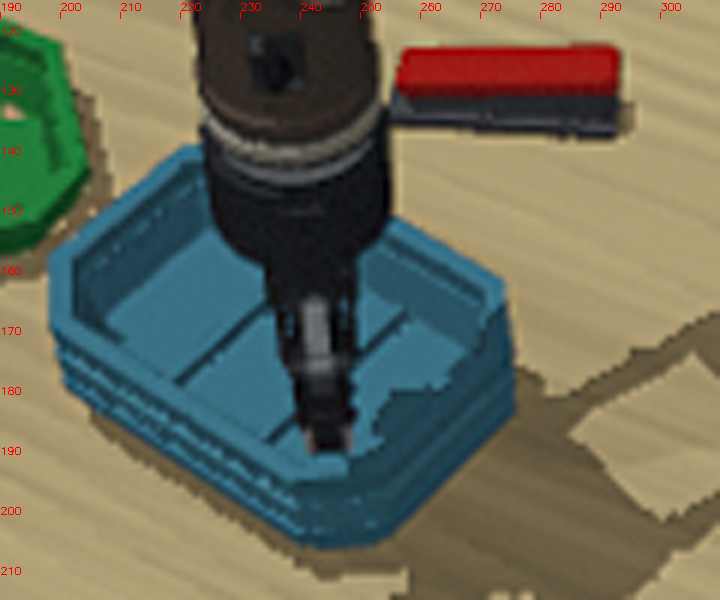

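View pics/s6.png

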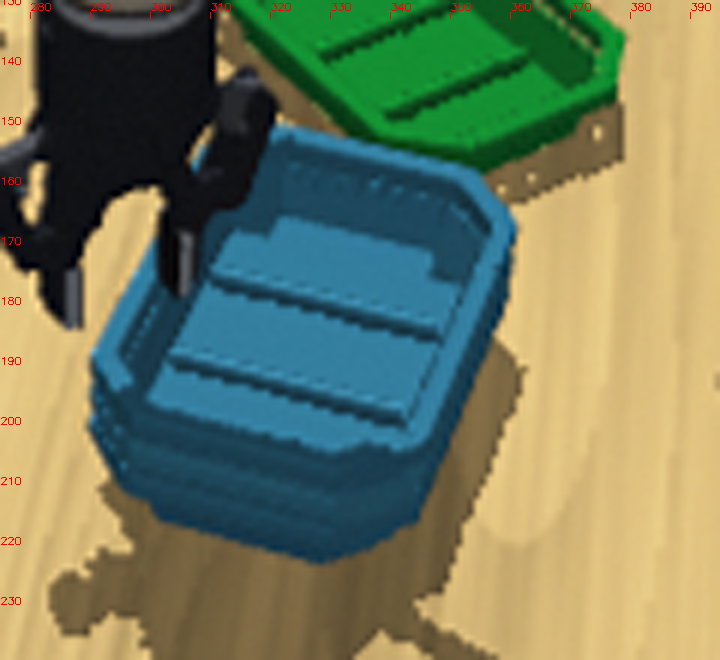

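```bash
python3 - <<'E'
from h import *
import pickle
w=pickle.load(open("W.pkl","rb"))
j=np.array([np.cos(np.radians(34.15)),np.sin(np.radians(34.15)),0])
c=plane(w,(288.0,234),.085)-.006*j; print(c, plane(w,(270.5,230),.085)+.006*j)
s=telemetry.sense();print(s["tool_pos"],s["orientation"])
go([c[0],c[1],.069],down(np.radians(124.15)))
E
```

```text
[ 0.53084558 -0.20339651  0.085     ] [ 0.53078137 -0.20034146  0.085     ]
[ 0.53590799 -0.2068696   0.13075005] [1.46809633e+00 2.77013614e+00 3.30694519e-04]
shift mm [ 6.1 -2.4 61.7] turn [0.0032 0.0056 0.0001] rows>= 1.5
```

Emit:
arm_command --steps '[[[6,-2.5,20],[0.003,0.005,0]],[[6,-2.5,42],[0.003,0.005,0]],[[6,-2.5,42],[0.003,0.005,0]],[[6,-2.5,42],[0.003,0.005,0]],[[6,-2.5,42],[0.003,0.005,0]]]'

```text
time_s: 11.48
tool_pos: [0.5295, -0.2025, 0.0873]
orientation: [-1.469, -2.774, 0.0]
ft_force: [0.0, 0.1, 0.1]
finger_gap: 0.0451
```

```bash
python3 - <<'E'
from h import *
import pickle
w=eyes.snapshot("wrist"); s=telemetry.sense();print(s["tool_pos"],s["orientation"]); pickle.dump(w,open("W.pkl","wb"))
crop(w,(120,120,440,360),2.5,"w7.png")
go([.5308,-.2035,.069],down(np.radians(124.15)))
t=R.from_rotvec(s["orientation"])
for z in (0,.0187): print(proj(w,s["tool_pos"]+t.apply([[0,-.0225,-z],[0,0,-z],[0,.0225,-z]])))
E
```

```text
[ 0.52972259 -0.20260742  0.08748348] [-1.46960660e+00 -2.77462676e+00  1.83036840e-04]
shift mm [-1.4  0.4 18.5] turn [-0.0009 -0.0015  0.0006] rows>= 0.4
[[233.78230871 279.01819413]
 [281.27868208 278.97053385]
 [328.76999089 278.92287864]]
[[227.96893609 301.68271279]
 [281.34198781 301.62779796]
 [334.70864426 301.57288971]]
```

View pics/w7.png

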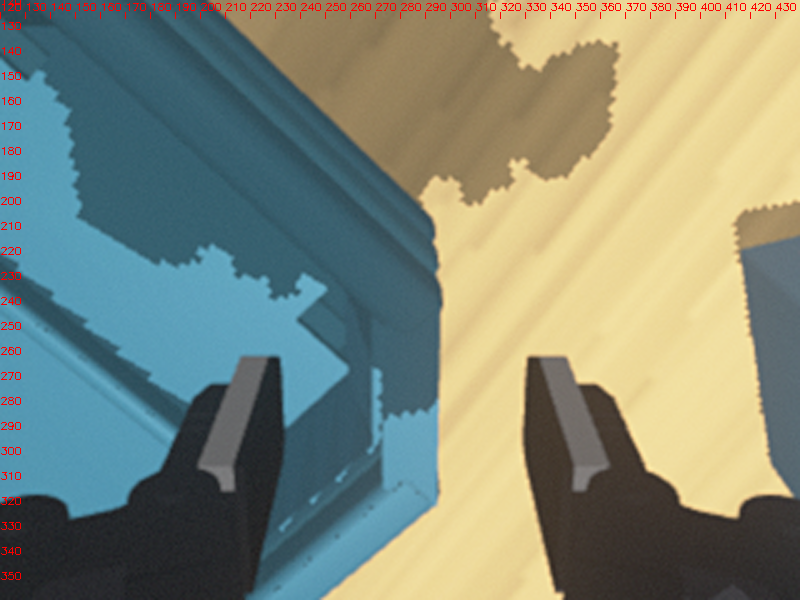

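Emit:
arm_command --steps '[[[0.5,0.7,9],[0,0,0]],[[0.5,0.7,18.5],[0,0,0]],[[0.5,0.7,18.5],[0,0,0]],[[0.5,0.7,18.5],[0,0,0]],[[0.5,0.7,18.5],[0,0,0]],[[0.5,0.7,18.5],[0,0,0]]]'

```text
time_s: 12.03
tool_pos: [0.5284, -0.2008, 0.0668]
orientation: [-1.467, -2.771, 0.0]
ft_force: [0.1, -0.4, 0.4]
finger_gap: 0.045
```

```bash
python3 - <<'E'
from h import *
w=eyes.snapshot("wrist"); s=telemetry.sense();print(s["tool_pos"],s["orientation"],s["ft_force"])
crop(w,(120,120,440,360),2.5,"w8.png")
w=eyes.snapshot("side"); crop(w,(275,130,395,240),6,"s8.png")
E
```

```text
[ 0.52844176 -0.20083594  0.06691734] [-1.46729247e+00 -2.77170429e+00  4.97515519e-04] [-0.02442425 -0.20662786 -0.47400925]
```

View pics/w8.png

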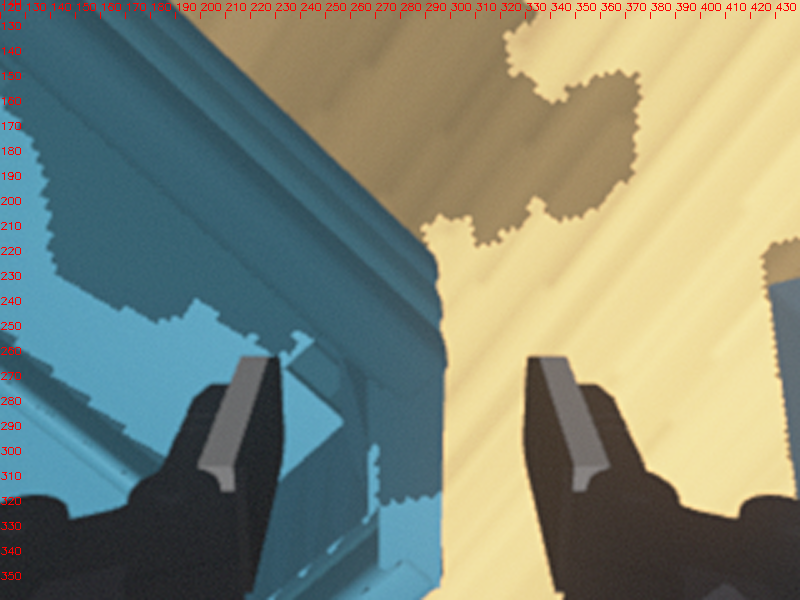

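View pics/s8.png

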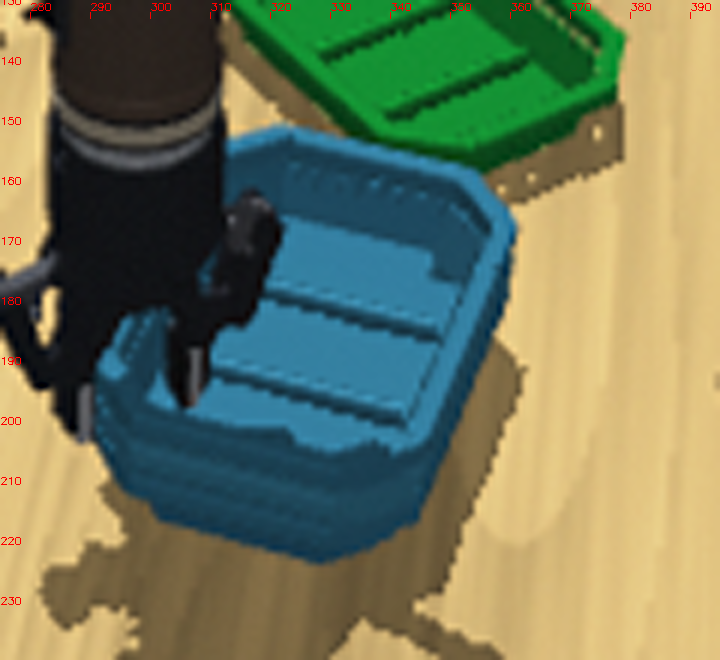

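Emit:
arm_command --steps '[[[-1,0,-1.5],[0,0,0]],[[-2.5,0,-1.5],[0,0,0]],[[-2.5,0,-1.5],[0,0,0]],[[-2.5,0,-1.5],[0,0,0]]]'

```text
time_s: 12.47
tool_pos: [0.5299, -0.203, 0.0685]
orientation: [-1.468, -2.772, 0.0]
ft_force: [-0.2, 0.5, -0.0]
finger_gap: 0.045
```

Emit:
arm_command --steps '[[[0,0,0],[0,0,0]],[[0,0,0],[0,0,0]],[[0,0,0],[0,0,0]],[[0,0,0],[0,0,0]],[[0,0,0],[0,0,0]],[[0,0,0],[0,0,0]]]' --grip 5 --grip_force 70

```text
time_s: 12.97
tool_pos: [0.5304, -0.2031, 0.069]
orientation: [-1.468, -2.773, 0.0]
ft_force: [-0.0, 0.2, 5.8]
finger_gap: 0.01
```

```bash
python3 - <<'E'
from h import *
w=eyes.snapshot("wrist"); s=telemetry.sense();print(s["tool_pos"],s["orientation"],s["ft_force"],s["ft_torque"],s["finger_gap"])
crop(w,(120,120,440,360),2.5,"w9.png")
w=eyes.snapshot("side"); crop(w,(275,130,395,240),6,"s9.png")
E
```

```text
[ 0.53038086 -0.20314599  0.06900409] [-1.46818732e+00 -2.77268546e+00  2.40010085e-04] [0.85179236 0.62371624 5.87276212] [ 0.04333919  0.06106672 -0.06072518] 0.009799368416840818
```

View pics/w9.png

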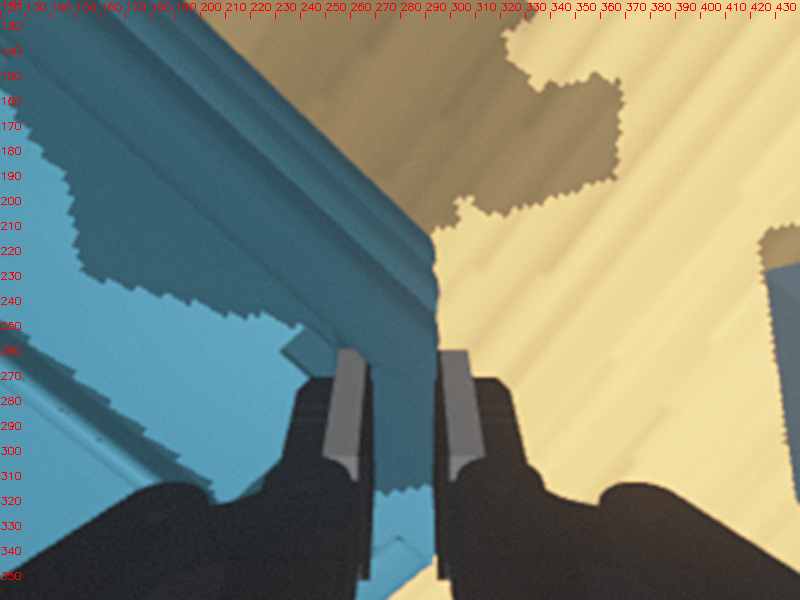

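View pics/s9.png

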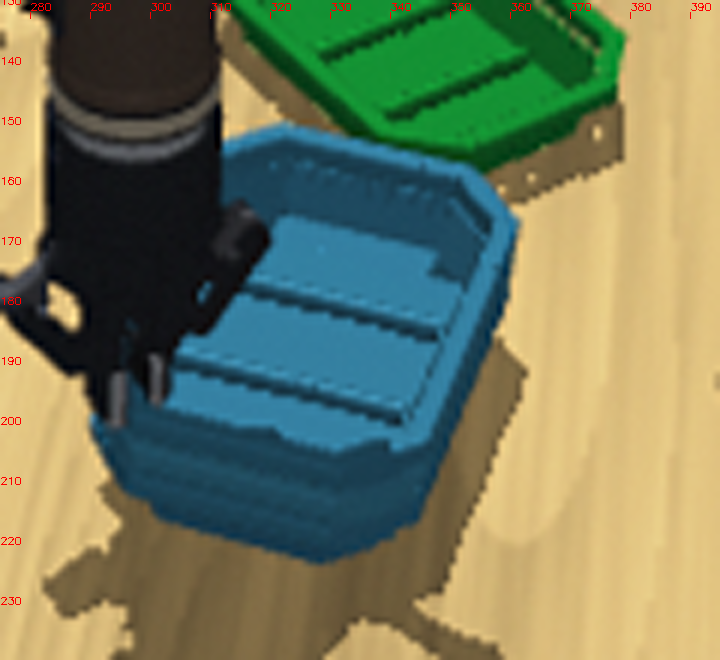

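```bash
python3 - <<'E'
from h import *
s=telemetry.sense(); p=s["tool_pos"]; r=R.from_rotvec(s["orientation"])
d=np.array([.701,.713,0]); a=np.array([.713,-.701,0]); piv=np.array([p[0],p[1],.045])-.206*d
for th in(.02,.04,.06,.08):
    q=R.from_rotvec(a*th); n=piv+q.apply(p-piv)
    print(th,r.inv().apply((n-p)*1000).round(2),(r.inv()*q*r).as_rotvec().round(4))
E
```

```text
0.02 [-0.09 -0.52 -4.11] [-0.0196  0.0039 -0.0001]
0.04 [-0.19 -1.12 -8.22] [-0.0392  0.0078 -0.0002]
0.06 [ -0.31  -1.8  -12.3 ] [-0.0588  0.0117 -0.0002]
0.08 [ -0.44  -2.56 -16.38] [-0.0784  0.0157 -0.0003]
```

Emit:
arm_command --steps '[[[0,-0.1,-1],[-0.005,0.001,0]],[[0,-0.2,-2],[-0.01,0.002,0]],[[-0.1,-0.4,-3],[-0.015,0.003,0]],[[-0.1,-0.5,-4.1],[-0.02,0.004,0]],[[-0.1,-0.7,-5.1],[-0.025,0.005,0]],[[-0.1,-0.8,-6.2],[-0.029,0.006,0]],[[-0.2,-1,-7.2],[-0.034,0.007,0]],[[-0.2,-1.1,-8.2],[-0.039,0.008,0]],[[-0.2,-1.1,-8.2],[-0.039,0.008,0]],[[-0.2,-1.1,-8.2],[-0.039,0.008,0]]]'

```text
time_s: 13.9
tool_pos: [0.5292, -0.2034, 0.0767]
orientation: [1.468, 2.77, 0.061]
ft_force: [2.3, 2.0, -0.1]
finger_gap: 0.0099
```

```bash
python3 - <<'E'
from h import *
w=eyes.snapshot("wrist"); s=telemetry.sense();print(s["tool_pos"],s["orientation"],s["ft_force"],s["ft_torque"],s["finger_gap"])
cv2.imwrite("pics/w10.png",w["color"][:,:,::-1])
w=eyes.snapshot("side"); crop(w,(275,130,395,240),6,"s10.png")
w=eyes.snapshot("scene"); crop(w,(190,115,310,215),6,"c10.png")
E
```

```text
[ 0.5293351  -0.20345246  0.07674777] [1.46790663 2.77008805 0.06071118] [2.34971726 1.69954621 0.50408232] [ 0.23480841 -0.30283447 -0.01418797] 0.010610084866833942
```

View pics/s10.png

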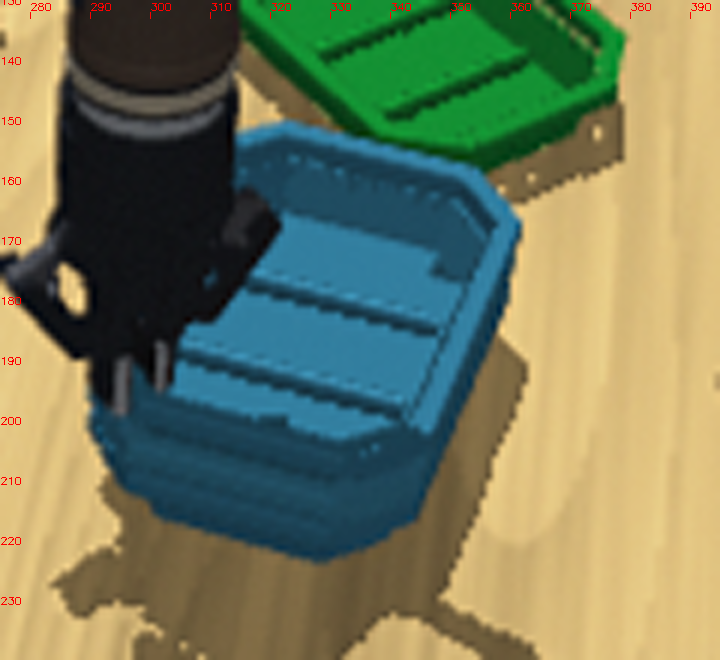

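View pics/c10.png

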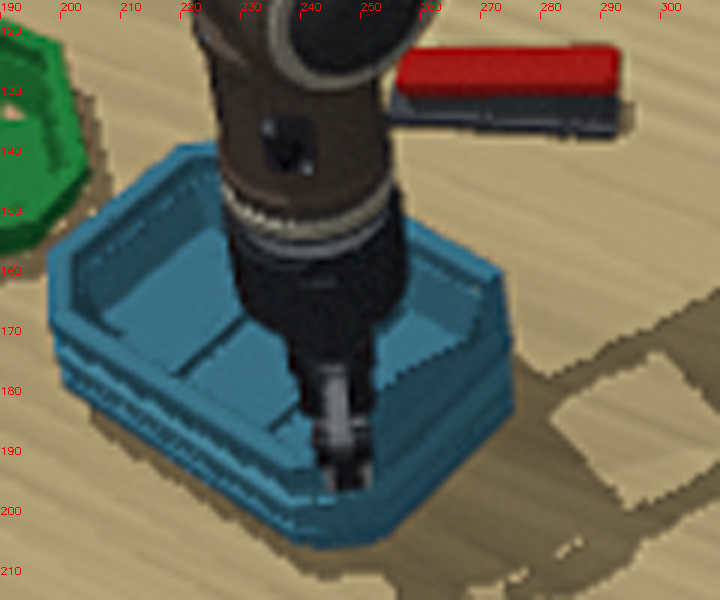

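View pics/w10.png

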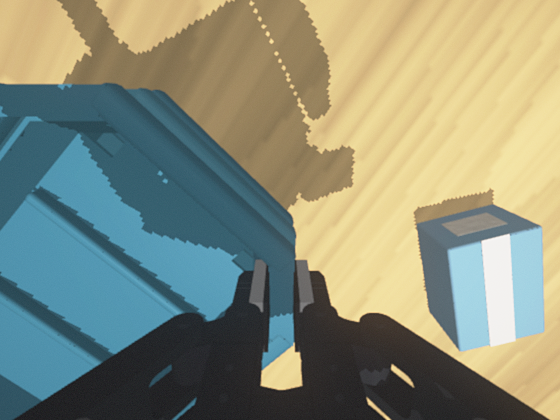

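Emit:
arm_command --steps '[[[0,-0.1,-1],[-0.005,0.001,0]],[[0,-0.3,-2],[-0.01,0.002,0]],[[-0.1,-0.5,-3],[-0.015,0.003,0]],[[-0.1,-0.6,-4.1],[-0.02,0.004,0]],[[-0.1,-0.8,-5.1],[-0.025,0.005,0]],[[-0.1,-1,-6.2],[-0.029,0.006,0]],[[-0.2,-1.2,-7.2],[-0.034,0.007,0]],[[-0.2,-1.4,-8.2],[-0.039,0.008,0]],[[-0.3,-1.6,-9.2],[-0.044,0.009,0]],[[-0.3,-1.8,-10.2],[-0.049,0.01,0]],[[-0.3,-1.8,-10.2],[-0.049,0.01,0]],[[-0.3,-1.8,-10.2],[-0.049,0.01,0]]]'

```text
time_s: 15.05
tool_pos: [0.5273, -0.2053, 0.0867]
orientation: [1.46, 2.756, 0.134]
ft_force: [2.4, 1.3, 0.1]
finger_gap: 0.0099
```

```bash
python3 - <<'E'
from h import *
w=eyes.snapshot("side"); s=telemetry.sense();print(s["tool_pos"],s["orientation"],s["ft_force"],s["ft_torque"],s["finger_gap"])
crop(w,(275,130,395,240),6,"s11.png")
w=eyes.snapshot("scene"); crop(w,(190,115,310,215),6,"c11.png")
r=R.from_rotvec(s["orientation"]); print("up",r.inv().apply([0,0,60]), "vs down", (down(np.radians(124.15)).inv()*r).as_rotvec())
E
```

```text
[ 0.52750102 -0.20530944  0.08672689] [1.45976866 2.75607307 0.13414086] [ 1.98781787  1.22654823 -0.15270192] [ 0.22007576 -0.18014724 -0.04597731] 0.009954813003429097
up [  1.35605081   5.11091902 -59.76654276] vs down [-0.08528598  0.02265526 -0.00058717]
```

View pics/s11.png

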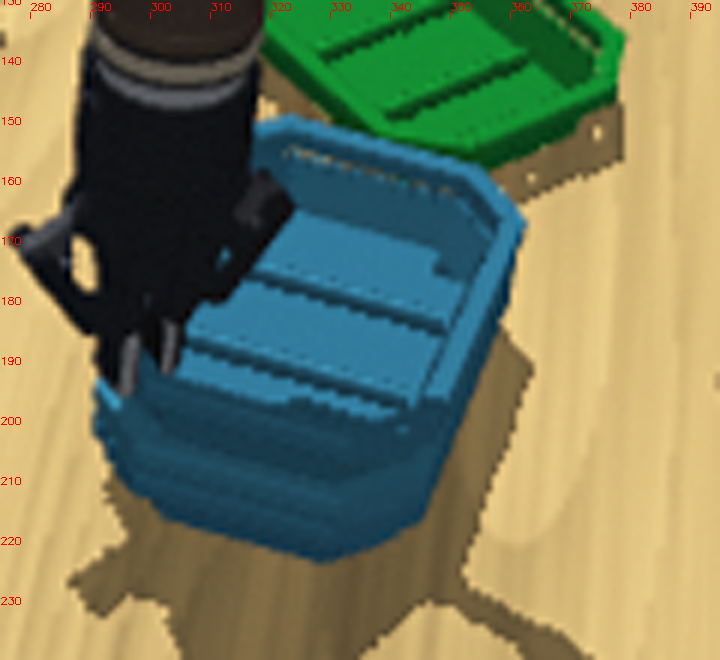

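View pics/c11.png

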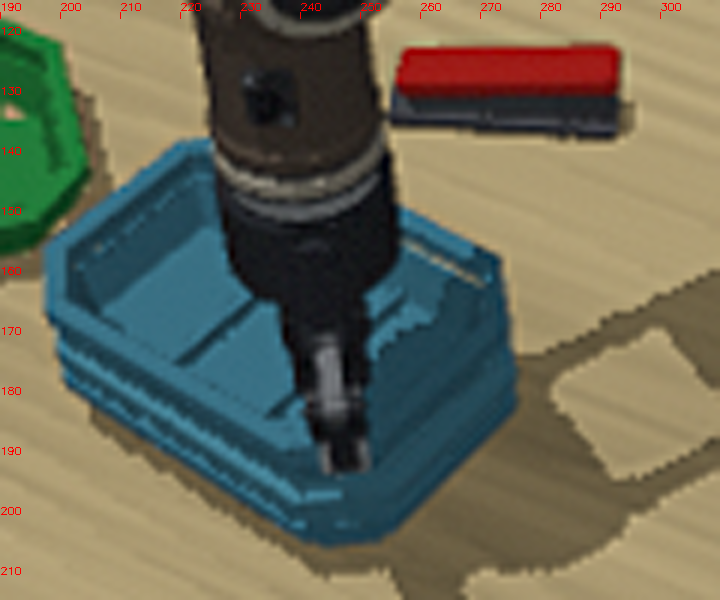

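Emit:
arm_command --steps '[[[0,1,-0.5],[0,0,0]],[[0,2.1,-1],[0,0,0]],[[0,2.2,-2],[0,0,0]],[[0.1,2.3,-3],[0,0,0]],[[0.1,2.3,-4],[0,0,0]],[[0.1,2.4,-5],[0,0,0]],[[0.1,2.5,-6],[0,0,0]],[[0.2,2.6,-7.5],[0,0,0]],[[0.2,2.8,-9],[0,0,0]],[[0.2,2.9,-11],[0,0,0]],[[0.3,3.1,-13],[0,0,0]],[[0.4,3.4,-16],[0,0,0]],[[0.4,3.7,-20],[0,0,0]],[[0.6,4.1,-25],[0,0,0]],[[0.7,4.6,-30],[0,0,0]]]'

```text
time_s: 16.4
tool_pos: [0.5292, -0.2044, 0.1176]
orientation: [1.459, 2.756, 0.133]
ft_force: [0.2, -0.1, -1.5]
finger_gap: 0.0102
```

```bash
python3 - <<'E'
from h import *
w=eyes.snapshot("side"); s=telemetry.sense();print(s["tool_pos"],s["orientation"],s["ft_force"],s["ft_torque"],s["finger_gap"])
crop(w,(275,130,395,240),6,"s12.png")
w=eyes.snapshot("scene"); crop(w,(190,115,310,215),6,"c12.png")
E
```

```text
[ 0.53004508 -0.20474583  0.11879119] [1.45822769 2.75429095 0.13357659] [ 1.06430373 -0.36296376 -0.67107392] [ 0.0355572  -0.09102659  0.01231359] 0.009896332481006772
```

View pics/s12.png

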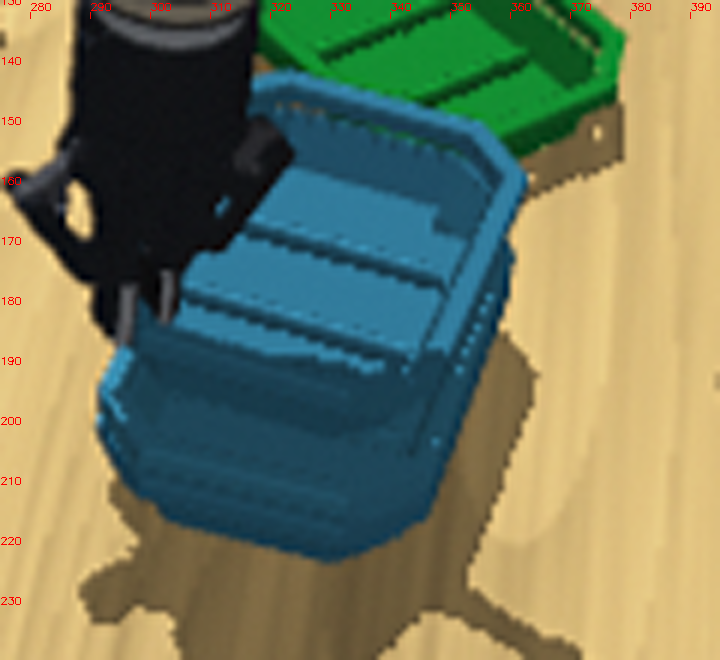

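View pics/c12.png

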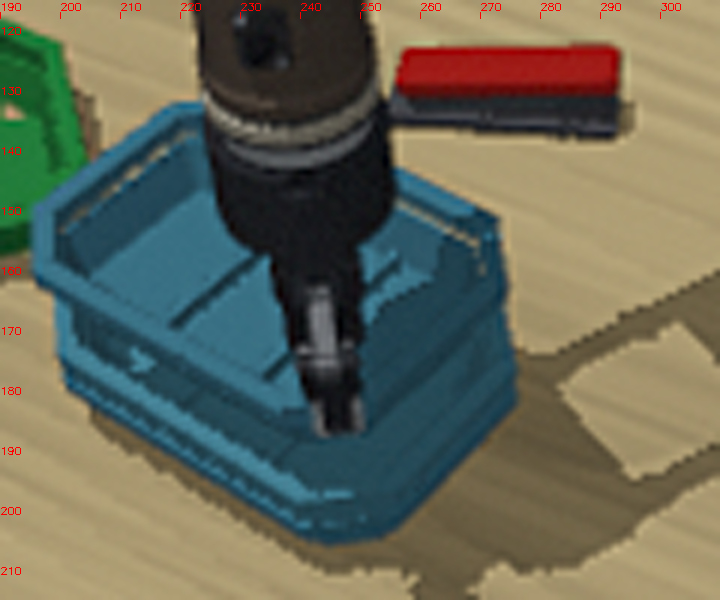

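Emit:
arm_command --steps '[[[0.1,0.7,-8],[0,0,0]],[[0.4,1.5,-18],[0,0,0]],[[0.7,2.8,-33],[0,0,0]],[[1.2,4.3,-50],[0.02,-0.005,0]],[[1.6,6,-70],[0.05,-0.013,0]],[[2,7.7,-90],[0.085,-0.022,0]],[[2,7.7,-90],[0.085,-0.022,0]],[[2,7.7,-90],[0.085,-0.022,0]],[[2,7.7,-90],[0.085,-0.022,0]]]'

```text
time_s: 17.25
tool_pos: [0.5284, -0.2037, 0.2065]
orientation: [-1.469, -2.775, -0.002]
ft_force: [0.2, 0.3, -2.0]
finger_gap: 0.0097
```

```bash
python3 - <<'E'
from h import *
w=eyes.snapshot("side"); s=telemetry.sense();print(s["tool_pos"],s["orientation"],s["ft_force"],s["ft_torque"],s["finger_gap"])
cv2.imwrite("pics/s13.png",w["color"][:,:,::-1])
w=eyes.snapshot("scene"); cv2.imwrite("pics/c13.png",w["color"][:,:,::-1])
E
```

```text
[ 0.527891   -0.20366599  0.20579482] [-1.46875296e+00 -2.77313055e+00 -1.42649334e-03] [ 0.63021618  0.38020613 -1.29851375] [ 1.78448964e-01 -1.52275867e-01 -5.36228541e-05] 0.009868804749293756
```

View pics/s13.png

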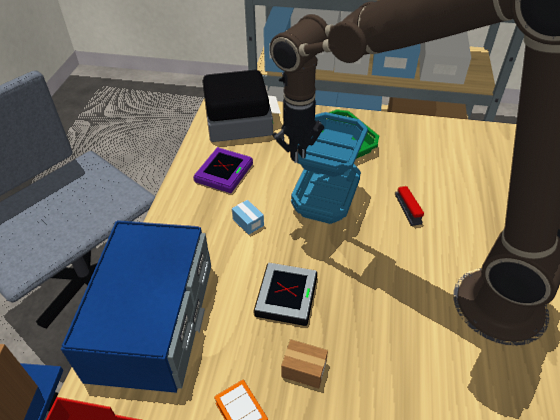

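View pics/c13.png

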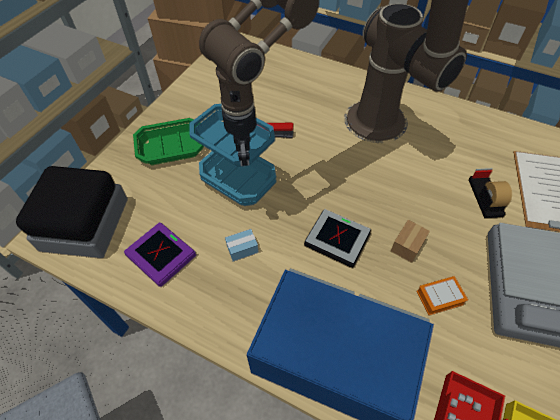

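```bash
python3 - <<'E'
from h import *
d,t=go([.5727,.1562,.195],down(np.radians(133.3)))
for k in range(1,19):
    f=.5-.5*np.cos(np.pi*k/18); print([(d*f).round(0).astype(int).tolist(),[0,0,round(t[2]*f,3)]],end=", ")
E
```

```text
shift mm [272.4 239.4  11.2] turn [-0.001  -0.0042 -0.1594] rows>= 8.7
[[2, 2, 0], [0, 0, np.float64(-0.001)]], [[8, 7, 0], [0, 0, np.float64(-0.005)]], [[18, 16, 1], [0, 0, np.float64(-0.011)]], [[32, 28, 1], [0, 0, np.float64(-0.019)]], [[49, 43, 2], [0, 0, np.float64(-0.028)]], [[68, 60, 3], [0, 0, np.float64(-0.04)]], [[90, 79, 4], [0, 0, np.float64(-0.052)]], [[113, 99, 5], [0, 0, np.float64(-0.066)]], [[136, 120, 6], [0, 0, np.float64(-0.08)]], [[160, 140, 7], [0, 0, np.float64(-0.094)]], [[183, 161, 8], [0, 0, np.float64(-0.107)]], [[204, 180, 8], [0, 0, np.float64(-0.12)]], [[224, 197, 9], [0, 0, np.float64(-0.131)]], [[241, 211, 10], [0, 0, np.float64(-0.141)]], [[254, 223, 10], [0, 0, np.float64(-0.149)]], [[264, 232, 11], [0, 0, np.float64(-0.155)]], [[270, 238, 11], [0, 0, np.float64(-0.158)]], [[272, 239, 11], [0, 0, np.float64(-0.159)]],
```

Emit:
arm_command --steps '[[[2,2,0],[0,0,0]],[[8,7,0],[0,0,-0.005]],[[18,16,1],[0,0,-0.011]],[[32,28,1],[0,0,-0.019]],[[49,43,2],[0,0,-0.028]],[[68,60,3],[0,0,-0.04]],[[90,79,4],[0,0,-0.052]],[[113,99,5],[0,0,-0.066]],[[136,120,6],[0,0,-0.08]],[[160,140,7],[0,0,-0.094]],[[183,161,8],[0,0,-0.107]],[[204,180,8],[0,0,-0.12]],[[224,197,9],[0,0,-0.131]],[[241,211,10],[0,0,-0.141]],[[254,223,10],[0,0,-0.149]],[[264,232,11],[0,0,-0.155]],[[270,238,11],[0,0,-0.158]],[[272,239,11],[0,-0.004,-0.16]],[[272,239,11],[0,-0.004,-0.16]],[[272,239,11],[0,-0.004,-0.16]]]'

```text
time_s: 19.02
tool_pos: [0.5736, 0.1547, 0.1963]
orientation: [1.243, 2.883, -0.003]
ft_force: [0.6, -0.0, -1.7]
finger_gap: 0.01
```

```bash
python3 - <<'E'
from h import *
import pickle
s=telemetry.sense();print(s["time_s"],s["tool_pos"],s["orientation"],s["ft_force"],s["ft_torque"],s["finger_gap"])
S={n:eyes.snapshot(n) for n in("side","scene","wrist")}
pickle.dump(S,open("S2.pkl","wb"))
crop(S["side"],(190,190,350,330),5,"s14.png"); crop(S["scene"],(270,150,430,290),5,"c14.png")
cv2.imwrite("pics/w14.png",S["wrist"]["color"][:,:,::-1])
E
```

```text
19.0167 [0.57364657 0.15466096 0.19634968] [ 1.24284415  2.88256088 -0.00336363] [ 0.64087419 -0.01032387 -1.68511441] [ 0.13802146 -0.0994065   0.05226949] 0.0099854552998764
```

View pics/s14.png

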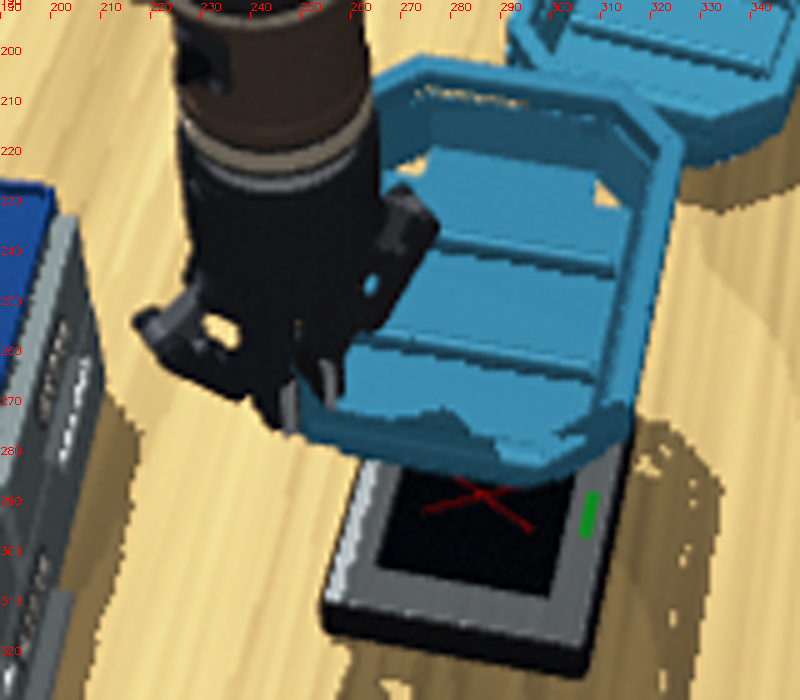

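View pics/c14.png

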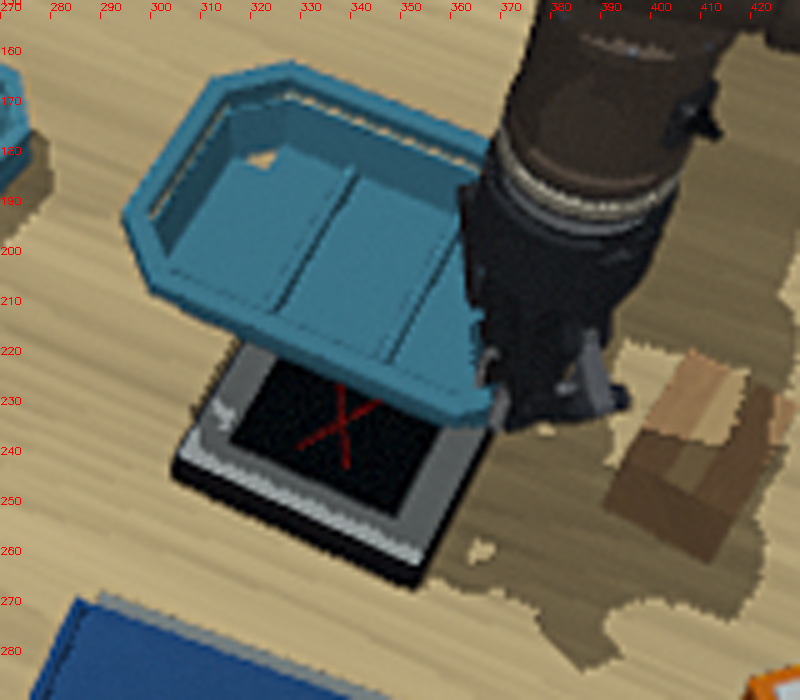

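View pics/w14.png

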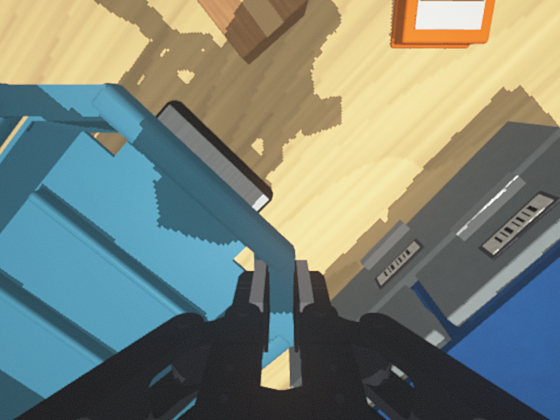

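```bash
python3 - <<'E'
from h import *
import pickle
S=pickle.load(open("S2.pkl","rb"))
# predicted rim with level assumption
s=np.array([.57365,.15466,.19635]); yaw=np.radians(133.3-124.15-10.85)
c=s[:2]-place([[.06,.09]],0,(0,0,yaw))[0,:2]
print(c,np.degrees(yaw)); z0=s[2]-.029
dr=[(oct_(.08,.11,.032),.045,(0,255,255)),(oct_(.08,.11,.032),.031,(0,160,255)),(oct_(.068,.098,.025),.045,(0,255,0))]
for n,b in(("side",(245,195,335,295)),("scene",(290,155,380,245))):
    crop(S[n],b,6 if n=="side" else 6.6,"p_"+n+".png",[(proj(S[n],place(o,z0+h,(c[0],c[1],yaw))),k) for o,h,k in dr])
    crop(S[n],b,6 if n=="side" else 6.6,"q_"+n+".png")
E
```

```text
[0.51100645 0.06647959] -1.699999999999994
```

View pics/p_side.png

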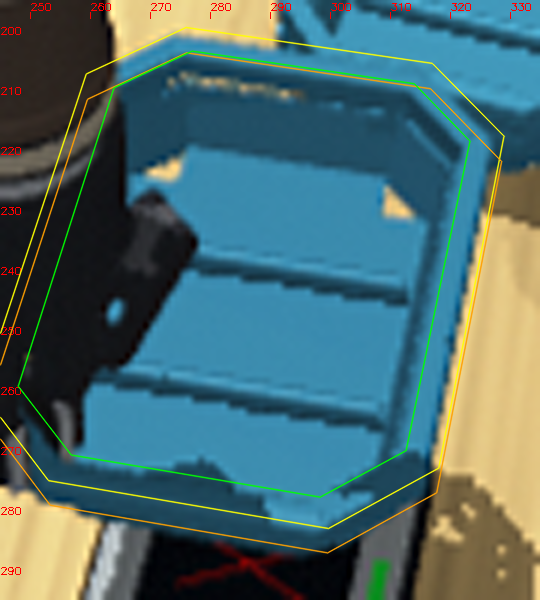

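View pics/p_scene.png

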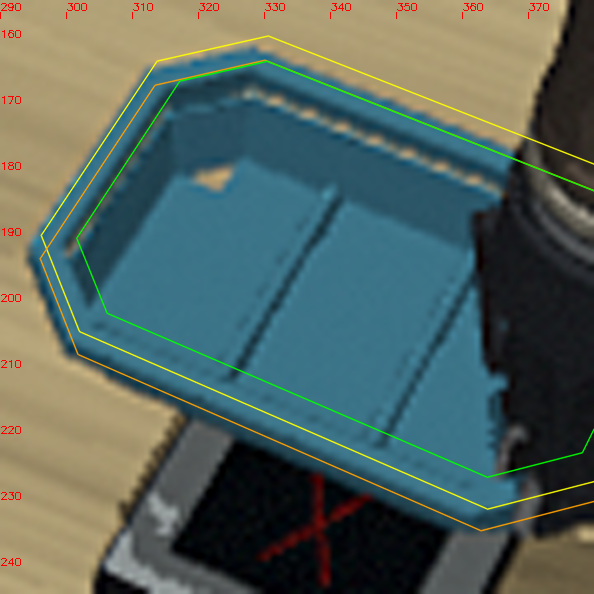

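View pics/q_side.png

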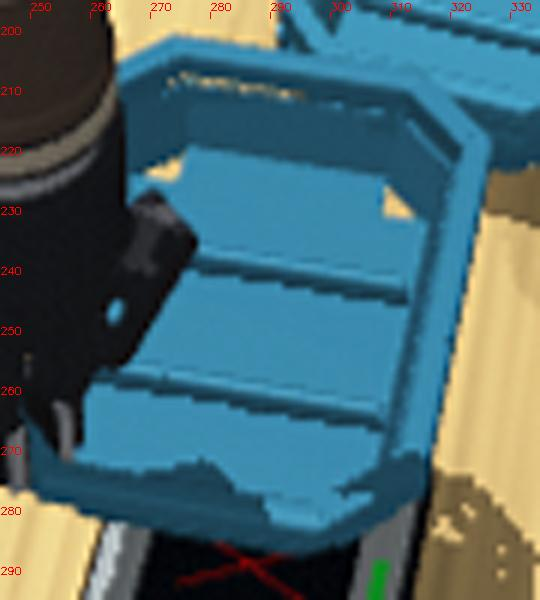

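View pics/q_scene.png

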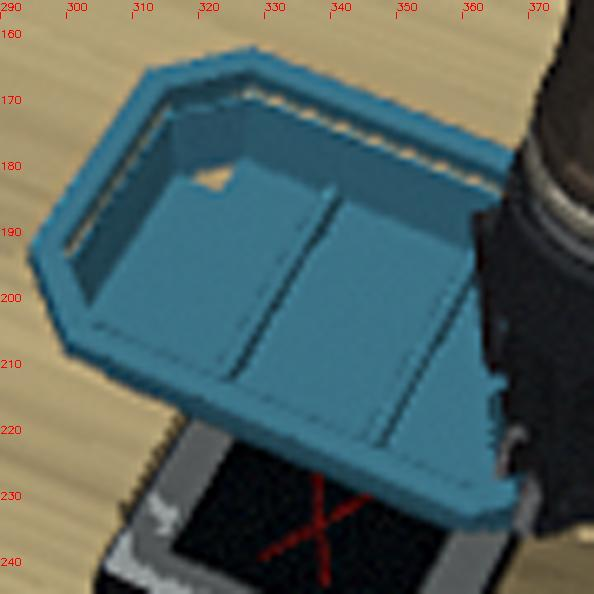

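```bash
cat > fit6.py <<'E'
from h import *
from scipy.optimize import least_squares
O=oct_(.08,.11,.032)
def fit6(S,picks,v0,sig=1.0):
    # picks: list of (cam,(u,v),h)  ; v=[x,y,z(underside),rotvec3, camoffs side3, scene3]
    cams=sorted({p[0] for p in picks})
    def model(v,n,h):
        P=R.from_rotvec(v[3:6]).apply(np.c_[O,np.full(8,h)])+v[:3]
        return proj(S[n],P+v[6+3*cams.index(n):9+3*cams.index(n)])
    lab=[int(np.argmin(((model(v0,n,h)-uv)**2).sum(1))) for n,uv,h in picks]; print("labels",lab)
    def res(v):
        r=[(model(v,n,h)[l]-uv)/sig for (n,uv,h),l in zip(picks,lab)]
        return np.concatenate([np.concatenate(r),v[6:]/.002])
    b=least_squares(res,v0); J=np.linalg.inv(b.jac.T@b.jac)
    print("pos",b.x[:3].round(4),"+-",np.sqrt(np.diag(J))[:3].round(4)); 
    up=R.from_rotvec(b.x[3:6]).apply([0,0,1]); print("up",up.round(4),"tilt deg",np.degrees(np.arccos(up[2])).round(2),"yaw",np.degrees(R.from_rotvec(b.x[3:6]).as_euler("ZYX")[0]),"+-rot deg",np.degrees(np.sqrt(np.diag(J))[3:6]).round(2))
    print("off",b.x[6:].round(4),"cost",b.cost,b.fun[:2*len(picks)].round(1)); return b.x
E
python3 - <<'E'
from fit6 import *
import pickle
S=pickle.load(open("S2.pkl","rb"))
sd=lambda a,b:np.array([a,b])/6+[245,195]-.42
sc=lambda a,b:np.array([a,b])/6.6+[290,155]-.42
P=[("side",sd(178,37),.045),("side",sd(413,82),.045),("side",sd(490,138),.045),("side",sd(312,553),.031),("side",sd(421,494),.031),("side",sd(430,458),.045)]
P+=[("scene",sc(150,73),.045),("scene",sc(252,47),.045),("scene",sc(33,240),.045),("scene",sc(67,344),.045),("scene",sc(460,512),.045)]
v=fit6(S,P,np.r_[.511,.0665,.167,0,0,np.radians(-1.7),np.zeros(6)])
# scanner
q=lambda a,b:np.array([a,b])/5+[270,150]-.4
for n,uv in(("scene",q(341,427)),("side",np.array([482,493])/5+190-.4)): print(n,plane(S[n],uv,.03))
E
```

```text
labels [7, 6, 5, 3, 4, 4, 6, 5, 7, 0, 1]
pos [0.514  0.0643 0.1618] +- [0.0022 0.0025 0.0036]
up [ 0.0054 -0.0308  0.9995] tilt deg 1.79 yaw -2.0343640493240924 +-rot deg [0.8  1.14 0.41]
off [-0.0013 -0.0007  0.0005  0.0013  0.0007 -0.0005] cost 7.473994063949542 [-0.1  0.1  1.4 -1.4  0.3  1.   0.1 -0.7  0.2 -0.5 -1.   1.2 -0.8  0.
  0.5 -0.1 -0.8  1.1 -0.4 -0.3  1.5  0.2]
scene [0.51417243 0.06888959 0.03      ]
side [0.51050141 0.07070341 0.03      ]
```

```bash
python3 - <<'E'
from h import *
s=telemetry.sense(); r=R.from_rotvec(s["orientation"])
go(s["tool_pos"]+[-.002,.0065,-.0555],R.from_rotvec([-.028,-.004,0])*r)
E
```

```text
shift mm [ 6.3  3.  55.5] turn [ 0.0163 -0.0231 -0.    ] rows>= 1.3
```

Emit:
arm_command --steps '[[[1,0.5,5],[0.002,-0.003,0]],[[2,1,15],[0.005,-0.007,0]],[[3,2,27],[0.008,-0.012,0]],[[5,2.5,40],[0.012,-0.018,0]],[[6,3,50],[0.015,-0.022,0]],[[6.3,3,55],[0.016,-0.023,0]],[[6.3,3,55],[0.016,-0.023,0]],[[6.3,3,55],[0.016,-0.023,0]],[[6.3,3,55],[0.016,-0.023,0]],[[6.3,3,55],[0.016,-0.023,0]],[[6.3,3,55],[0.016,-0.023,0]]]'

```text
time_s: 20.08
tool_pos: [0.5726, 0.1618, 0.1424]
orientation: [1.236, 2.867, -0.038]
ft_force: [-0.1, -0.2, -1.5]
finger_gap: 0.0103
```

```bash
python3 - <<'E'
from h import *
import pickle
s=telemetry.sense();print(s["time_s"],s["tool_pos"],s["orientation"],s["ft_force"],s["ft_torque"],s["finger_gap"])
S={n:eyes.snapshot(n) for n in("side","scene","wrist")}
pickle.dump(S,open("S3.pkl","wb"))
dr=[(oct_(.08,.11,.032),.045,(0,255,255)),(oct_(.08,.11,.032),.031,(0,160,255))]
for n,b in(("side",(240,210,340,305)),("scene",(295,170,395,265))):
    crop(S[n],b,6,"q_"+n+".png")
E
```

```text
20.0833 [0.57258251 0.16180582 0.14238554] [ 1.23622593  2.86732599 -0.03765665] [-0.11542911 -0.24086774 -1.46111866] [ 0.19694961 -0.08512736 -0.00331231] 0.010339274178421636
```

View pics/q_side.png

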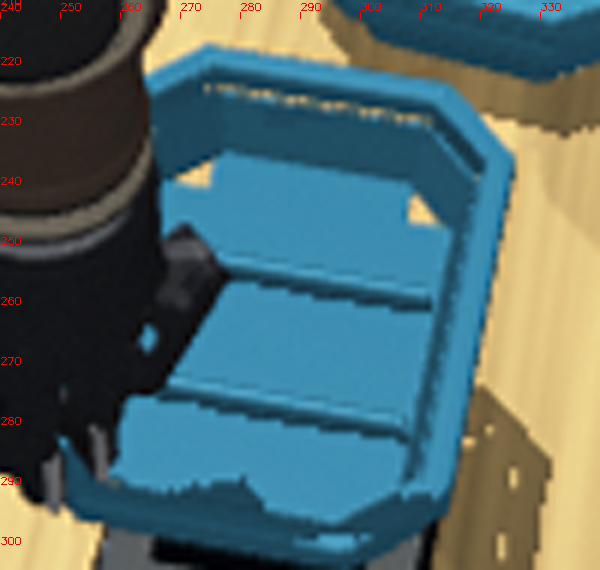

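View pics/q_scene.png

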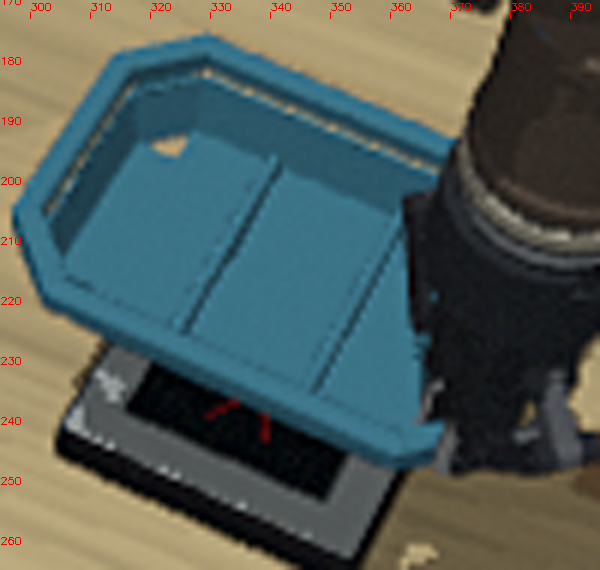

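```bash
cat > sil.py <<'E'
from fit6 import *
import pickle
def contour(img):
    hsv=cv2.cvtColor(img,cv2.COLOR_RGB2HSV).astype(int)
    m=((hsv[...,0]>92)&(hsv[...,0]<112)&(hsv[...,1]>90)&(hsv[...,2]>50)).astype(np.uint8)
    return m
def pts(S,n,seed,mask_extra=None):
    img=S[n]["color"]; k=4
    big=cv2.resize(img,None,fx=k,fy=k,interpolation=cv2.INTER_CUBIC)
    m=contour(big); nl,lb=cv2.connectedComponents(m); m=(lb==lb[int(seed[1]*k),int(seed[0]*k)]).astype(np.uint8)
    cs,_=cv2.findContours(m,cv2.RETR_EXTERNAL,cv2.CHAIN_APPROX_NONE); c=max(cs,key=cv2.contourArea)[:,0,:].astype(float)
    # drop points with dark pixels (gripper) nearby
    g=cv2.dilate((big.max(2)<48).astype(np.uint8),np.ones((17,17)))
    keep=[g[int(y),int(x)]==0 for x,y in c]
    c=c[keep]; return (c+.5)/k-.5
def hulldist(q,p):
    h=cv2.convexHull(q.astype(np.float32))
    return np.array([cv2.pointPolygonTest(h,(float(a),float(b)),True) for a,b in p])
def model(S,v,n,off):
    P=np.r_[np.c_[O,np.full(8,.045)],np.c_[O,np.full(8,.031)]]
    return proj(S[n],R.from_rotvec(v[3:6]).apply(P)+v[:3]+off)
def silfit(S,C,v0,lvl=False):
    cams=list(C)
    def full(v): return np.r_[v[:3],v[3:6],v[6:]]
    def res(v):
        r=[hulldist(model(S,v,n,v[6+3*i:9+3*i]),C[n])/ (.5*np.sqrt(len(C[n])/25)) for i,n in enumerate(cams)]
        return np.concatenate(r+[v[6:]/.002])
    b=least_squares(res,v0,loss="soft_l1",diff_step=1e-4,x_scale=np.r_[[.01]*3,[.05]*3,[.002]*(3*len(cams))])
    J=np.linalg.pinv(b.jac.T@b.jac); v=b.x; sd=np.sqrt(np.diag(J))
    up=R.from_rotvec(v[3:6]).apply([0,0,1])
    print("pos",v[:3].round(4),"+-",sd[:3].round(4),"up",up.round(4),"tilt",np.degrees(np.arccos(up[2])).round(2),"yaw",np.degrees(v[5]).round(2),"+-",np.degrees(sd[3:6]).round(2))
    print("off",v[6:].round(4),{n:np.median(abs(hulldist(model(S,v,n,v[6+3*i:9+3*i]),C[n]))).round(2) for i,n in enumerate(cams)})
    return v
def show(S,C,v,n,box,name):
    i=list(C).index(n); q=model(S,v,n,v[6+3*i:9+3*i])
    crop(S[n],box,6,name,[(q[:8],(0,255,255)),(q[8:],(0,160,255))]+[(p[None],(0,0,255)) for p in C[n][::4]])
E
python3 - <<'E'
from sil import *
S=pickle.load(open("S3.pkl","rb"))
C={"side":pts(S,"side",(290,263)),"scene":pts(S,"scene",(325,210))}
print({n:len(c) for n,c in C.items()})
x=.5126;y=.071
for v0 in (np.r_[x,y,.112,0,0,-.03,np.zeros(6)],):
    v=silfit(S,C,v0)
    v=silfit(S,C,v)
show(S,C,v,"side",(240,210,340,305),"f_side.png"); show(S,C,v,"scene",(295,170,395,265),"f_scene.png")
E
```

```text
{'side': 584, 'scene': 785}
pos [0.5134 0.0648 0.0969] +- [0.0016 0.0026 0.0027] up [ 0. -0.  1.] tilt nan yaw -1.79 +- [ nan  nan 0.39]
off [ 0.0011 -0.0023  0.0017  0.0001  0.0019  0.0013] {'side': np.float64(0.21), 'scene': np.float64(2.48)}
pos [0.5121 0.0623 0.0916] +- [0.003  0.0034 0.0038] up [ 0. -0.  1.] tilt 0.0 yaw -1.84 +- [0.    nan 0.43]
off [ 0.0027 -0.0036  0.0028 -0.0031  0.0031  0.0007] {'side': np.float64(0.23), 'scene': np.float64(2.5)}sil.py:29: RuntimeWarning: invalid value encountered in sqrt
  J=np.linalg.pinv(b.jac.T@b.jac); v=b.x; sd=np.sqrt(np.diag(J))
sil.py:31: RuntimeWarning: invalid value encountered in arccos
  print("pos",v[:3].round(4),"+-",sd[:3].round(4),"up",up.round(4),"tilt",np.degrees(np.arccos(up[2])).round(2),"yaw",np.degrees(v[5]).round(2),"+-",np.degrees(sd[3:6]).round(2))
```

```bash
cd pics; python3 -c "
import cv2,numpy as np
a=cv2.imread('f_side.png');b=cv2.imread('f_scene.png')
c=np.hstack([a,b]);cv2.imwrite('f.png',cv2.resize(c,(800,800*c.shape[0]//c.shape[1])))"
```

```text
(no output)
```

View pics/f.png

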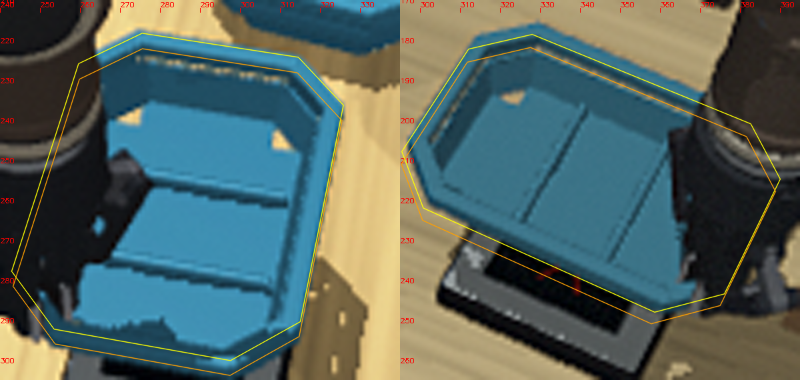

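```bash
python3 - <<'E'
t=open("sil.py").read()
t=t.replace('''    b=least_squares(res,v0,loss="soft_l1",diff_step=1e-4,x_scale=np.r_[[.01]*3,[.05]*3,[.002]*(3*len(cams))])
''','''    sc=np.r_[[.01]*3,[.05]*3,[.002]*(3*len(cams))]
    b=least_squares(lambda u:res(v0+sc*(u-1)),np.ones(len(v0)),loss="soft_l1",diff_step=5e-3)
    b.x=v0+sc*(b.x-1); b.jac=b.jac/sc
''')
t=t.replace("[(p[None],(0,0,255)) for p in C[n][::4]]","[(np.array([p,p+.05]),(0,0,255)) for p in C[n][::3]]")
open("sil.py","w").write(t)
E
cat > run3.py <<'E'
import sys
from sil import *
S=pickle.load(open(sys.argv[1],"rb"))
C={"side":pts(S,"side",(290,263)),"scene":pts(S,"scene",(325,210))}
v=silfit(S,C,np.r_[.5126,.071,.112,0,0,-.03,np.zeros(6)]); v=silfit(S,C,v)
# per camera only, level-agnostic
show(S,C,v,"side",(240,210,340,305),"f_side.png"); show(S,C,v,"scene",(295,170,395,265),"f_scene.png")
a=cv2.imread('pics/f_side.png');b=cv2.imread('pics/f_scene.png')
c=np.hstack([a,b]);cv2.imwrite(sys.argv[2],cv2.resize(c,(800,800*c.shape[0]//c.shape[1])))
E
python3 run3.py S3.pkl pics/f2.png
```

```text
pos [0.4892 0.0427 0.0585] +- [0.0083 0.0151 0.005 ] up [-0.0773  0.0975  0.9922] tilt 7.15 yaw -1.04 +- [0.64 0.65 0.36]
off [ 0.0299 -0.0123  0.0011 -0.0052  0.0099 -0.0011] {'side': np.float64(0.31), 'scene': np.float64(1.46)}
pos [0.4984 0.0433 0.0592] +- [0.0102 0.018  0.0051] up [-0.0784  0.0964  0.9923] tilt 7.14 yaw -1.04 +- [0.64 0.65 0.36]
off [ 0.0207 -0.0124  0.0011 -0.0139  0.0097 -0.001 ] {'side': np.float64(0.31), 'scene': np.float64(1.47)}
```

View pics/f2.png

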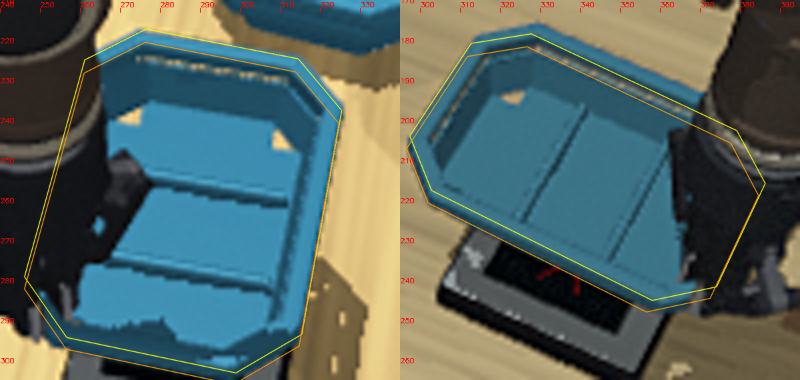

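```bash
python3 - <<'E'
from sil import *
S=pickle.load(open("S3.pkl","rb"))
o=[]
for n,(x0,y0,x1,y1) in(("side",(240,210,340,310)),("scene",(295,165,395,265))):
    hsv=cv2.cvtColor(S[n]["color"],cv2.COLOR_RGB2HSV)
    pts_={"side":[(290,263),(280,230),(317,270),(285,296)],"scene":[(325,210),(340,185),(320,177),(330,230)]}[n]
    print(n,[hsv[y,x].tolist() for x,y in pts_])
    m=contour(S[n]["color"])[y0:y1,x0:x1]*255; o.append(cv2.resize(m,(400,400),interpolation=0))
cv2.imwrite("pics/m.png",np.hstack(o))
E
```

```text
side [[99, 166, 178], [99, 174, 97], [99, 170, 176], [100, 171, 88]]
scene [[98, 144, 135], [98, 132, 79], [86, 39, 132], [98, 140, 142]]
```

View pics/m.png

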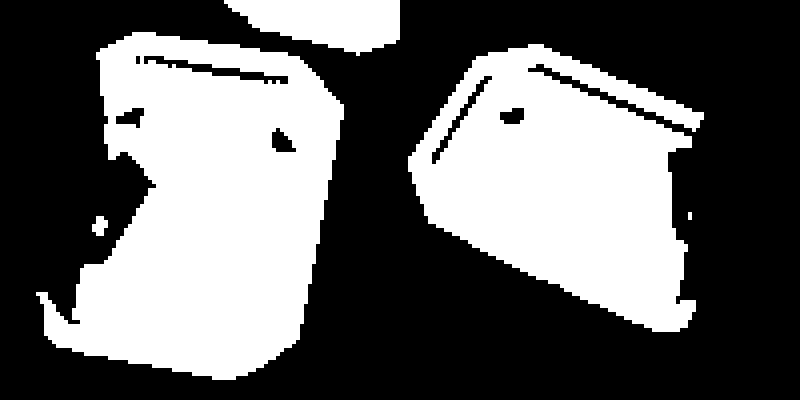

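```bash
python3 - <<'E'
t=open("sil.py").read()
t=t.replace("    c=c[keep]; return (c+.5)/k-.5","""    c=(c+.5)/k-.5; u,v=c.T
    return c[((u>270)&(u<500))&((v<242)|(u>300)|(v>290)) if n=="side" else (u<362)|((v<193)&(u<368))][::4]""")
open("sil.py","w").write(t)
E
python3 run3.py S3.pkl pics/f3.png
```

```text
pos [0.5023 0.0471 0.0683] +- [0.0187 0.0157 0.0076] up [-0.093   0.0744  0.9929] tilt 6.84 yaw -1.13 +- [0.79 0.77 0.4 ]
off [ 0.0171 -0.0094  0.0007 -0.0108  0.0095 -0.0006] {'side': np.float64(0.27), 'scene': np.float64(0.97)}
pos [0.507  0.0473 0.0685] +- [0.0248 0.0155 0.0071] up [-0.0933  0.0741  0.9929] tilt 6.84 yaw -1.13 +- [0.79 0.69 0.38]
off [ 0.0124 -0.0095  0.0007 -0.0153  0.0094 -0.0006] {'side': np.float64(0.27), 'scene': np.float64(0.97)}
```

View pics/f3.png

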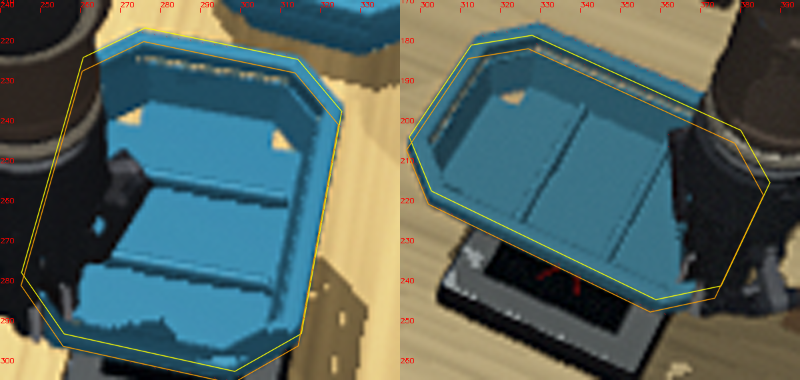

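```bash
python3 - <<'E'
t=open("sil.py").read()
t=t.replace("(u<362)|((v<193)&(u<368))","(u<359)|((v<191)&(u<366))").replace("(v<242)|(u>300)","(v<234)|(u>300)")
t=t.replace('loss="soft_l1"','loss="linear"').replace("np.array([p,p+.05]),(0,0,255)","np.array([p-[.2,0],p+[.2,0]]),(0,0,255)")
open("sil.py","w").write(t)
E
python3 run3.py S3.pkl pics/f4.png
```

```text
pos [0.5139 0.0616 0.0941] +- [0.0019 0.0022 0.0032] up [-0.1089  0.0293  0.9936] tilt 6.48 yaw -1.22 +- [0.39 0.4  0.34]
off [ 0.0049 -0.0031  0.0005 -0.0048  0.0031 -0.0004] {'side': np.float64(0.36), 'scene': np.float64(1.47)}
pos [0.5139 0.0616 0.0941] +- [0.0019 0.0022 0.0032] up [-0.1089  0.0294  0.9936] tilt 6.47 yaw -1.22 +- [0.4  0.4  0.34]
off [ 0.0048 -0.0031  0.0005 -0.0049  0.0031 -0.0005] {'side': np.float64(0.36), 'scene': np.float64(1.47)}
```

View pics/f4.png

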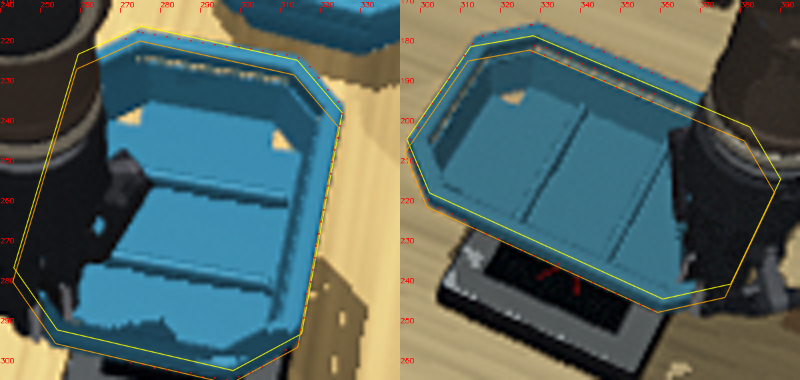

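```bash
python3 - <<'E'
t=open("sil.py").read()
t=t.replace("    c=(c+.5)/k-.5; u,v=c.T","    hd=hulldist(c,c); c=c[abs(hd)<4]; c=(c+.5)/k-.5; u,v=c.T")
open("sil.py","w").write(t)
E
python3 run3.py S3.pkl pics/f5.png; python3 - <<'E'
E
```

```text
pos [0.5129 0.0689 0.1057] +- [0.0019 0.0022 0.0032] up [-0.0349  0.0135  0.9993] tilt 2.14 yaw -1.76 +- [0.38 0.44 0.31]
off [ 0.0026 -0.0009 -0.0007 -0.0027  0.0009  0.0007] {'side': np.float64(0.25), 'scene': np.float64(0.19)}
pos [0.5129 0.0689 0.1057] +- [0.0019 0.0022 0.0032] up [-0.0349  0.0135  0.9993] tilt 2.14 yaw -1.76 +- [0.38 0.44 0.31]
off [ 0.0026 -0.0009 -0.0007 -0.0027  0.0009  0.0007] {'side': np.float64(0.25), 'scene': np.float64(0.19)}
```

View pics/f5.png

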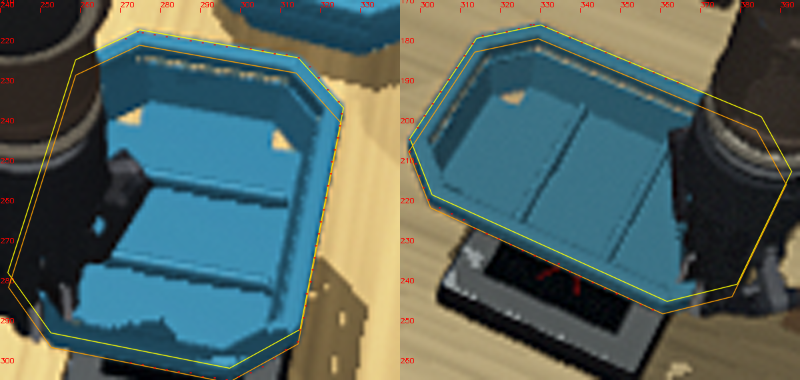

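```bash
python3 - <<'E'
t=open("sil.py").read()
i=t.index("    return c[((u>270)"); j=t.index("\n",i)
t=t[:i]+'''    return c[(u>268) if n=="side" else (u<364)][::3]'''+t[j:]
t=t.replace("abs(hd)<4","abs(hd)<3")
open("sil.py","w").write(t)
E
python3 run3.py S3.pkl pics/f6.png; python3 run3.py S2.pkl pics/f7.png
python3 - <<'E'
from h import *
s=telemetry.sense(); r=R.from_rotvec(s["orientation"]); print("tool up",-r.apply([0,0,1]))
print("S2 tool up",-R.from_rotvec([1.24284,2.88256,-.00336]).apply([0,0,1]))
print("grip tool up",-R.from_rotvec([-1.46818,-2.77269,.00024]).apply([0,0,1]))
E
```

```text
pos [0.5129 0.069  0.1059] +- [0.0018 0.0022 0.0032] up [-0.0348  0.0132  0.9993] tilt 2.13 yaw -1.75 +- [0.38 0.44 0.31]
off [ 0.0026 -0.0009 -0.0007 -0.0026  0.0009  0.0007] {'side': np.float64(0.24), 'scene': np.float64(0.19)}
pos [0.5129 0.0689 0.1059] +- [0.0018 0.0022 0.0032] up [-0.0348  0.0132  0.9993] tilt 2.14 yaw -1.75 +- [0.38 0.44 0.31]
off [ 0.0026 -0.0009 -0.0007 -0.0026  0.0009  0.0007] {'side': np.float64(0.24), 'scene': np.float64(0.19)}
pos [0.5208 0.1128 0.2987] +- [0.0019 0.0021 0.0026] up [-0.1583  0.4154  0.8958] tilt 26.39 yaw 9.49 +- [0.54 0.39 0.33]
off [-0.0595  0.0372  0.0572  0.0603 -0.0386 -0.0559] {'side': np.float64(4.85), 'scene': np.float64(2.84)}
pos [0.5222 0.1126 0.3004] +- [0.0019 0.0021 0.0026] up [-0.16    0.4158  0.8953] tilt 26.46 yaw 9.53 +- [0.54 0.4  0.33]
off [-0.0609  0.0376  0.0557  0.0596 -0.038  -0.0568] {'side': np.float64(4.85), 'scene': np.float64(2.84)}
tool up [-0.0070656   0.02976645  0.99953191]
S2 tool up [-0.00146099  0.00296117  0.99999455]
grip tool up [ 0.00376506 -0.00182054  0.99999125]
```

View pics/f7.png

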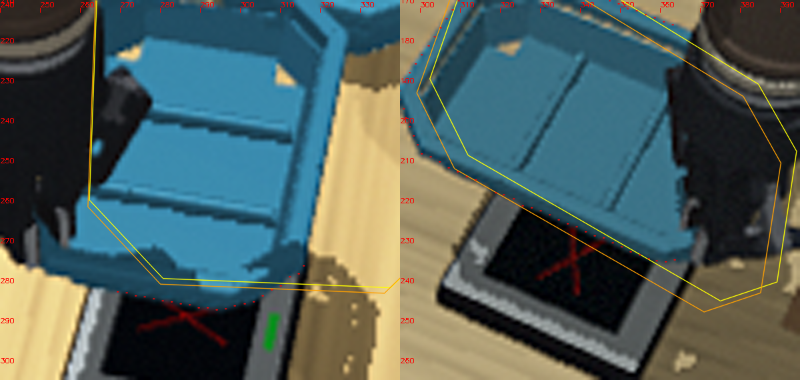

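```bash
cat > run4.py <<'E'
import sys
from sil import *
S=pickle.load(open(sys.argv[1],"rb"))
C={"side":pts(S,"side",(290,263)),"scene":pts(S,"scene",(325,210))}
off=np.array([-.0018,.0015,0,.0018,-.0015,0])
import sil
for w in (1e-6,.001):
    def res(v):
        r=[hulldist(model(S,v,n,v[6+3*i:9+3*i]),C[n])/ (.5*np.sqrt(len(C[n])/25)) for i,n in enumerate(C)]
        return np.concatenate(r+[(v[6:]-off)/w])
    v0=np.r_[.5126,.069,.11,0,0,-.03,off]; sc=np.r_[[.01]*3,[.05]*3,[.002]*6]
    b=least_squares(lambda u:res(v0+sc*(u-1)),np.ones(12),diff_step=5e-3); v=v0+sc*(b.x-1)
    up=R.from_rotvec(v[3:6]).apply([0,0,1])
    print(w,"pos",v[:3].round(4),"up",up.round(4),"yaw",np.degrees(v[5]).round(2),"off",v[6:].round(4),[np.abs(hulldist(model(S,v,n,v[6+3*i:9+3*i]),C[n])).mean().round(2) for i,n in enumerate(C)],"cost",b.cost)
E
python3 run4.py S3.pkl
python3 - <<'E'
# static scanner check in first images: fit pose per camera with z=.03 rectangle of side top
from h import *
import pickle
from scipy.optimize import least_squares
E
```

```text
1e-06 pos [0.5168 0.0758 0.1175] up [-0.0488 -0.0044  0.9988] yaw -1.97 off [-0.0018  0.0015 -0.      0.0018 -0.0015  0.    ] [np.float64(0.38), np.float64(0.4)] cost 24.086475043291642
0.001 pos [0.5159 0.074  0.1149] up [-0.0445 -0.0013  0.999 ] yaw -1.89 off [-0.0006  0.0014 -0.0004  0.0006 -0.0014  0.0004] [np.float64(0.33), np.float64(0.33)] cost 18.456175698612583
```

```bash
python3 - <<'E'
from h import *
s=telemetry.sense(); r=R.from_rotvec(s["orientation"]); print(s["tool_pos"])
c=np.array([.511,.073,.1125]); q=R.from_rotvec([.004,.038,0])
n=c+q.apply(s["tool_pos"]-c)+[0,-.003,-.0015]
go(n,q*r)
import pickle
w=pickle.load(open("S3.pkl","rb"))["wrist"]
t=R.from_rotvec(s["orientation"]); tp=s["tool_pos"]
# tray in tool frame no-droop: tray axes in tool at grip
g=R.from_rotvec([-1.46818,-2.77269,.00024]); gp=np.array([.53038,-.20315,.0690])
tr=R.from_euler("z",-10.85,degrees=True); cpos=np.r_[gp[:2],.04]-tr.apply([.06,.09,0])
rel=g.inv()*tr; relp=g.inv().apply(cpos-gp)
T=t*rel; P=tp+t.apply(relp)
print("no-slip pose",P,"up",T.apply([0,0,1]))
dr=[]
for up,col in((None,(0,255,255)),((-.040,.005),(0,0,255))):
    T2=T
    if up is not None:
        a=T.apply([0,0,1]); b=np.r_[up,1]; b/=np.linalg.norm(b); T2=R.from_rotvec(np.cross(a,b))*T
    corner=P+T.apply([.06,.09,.038]); 
    for o in(oct_(.08,.11,.032),oct_(.068,.098,.025)):
        X=T2.apply(np.c_[o,np.full(8,.045)]-[.06,.09,.038])+corner; dr.append((proj(w,X),col))
crop(w,(0,50,300,270),2.6,"w15.png",dr)
E
```

```text
[0.57223355 0.16171098 0.14204759]
shift mm [-2.9 -1.3  3.6] turn [ 0.0249  0.029  -0.0011] rows>= 0.3
no-slip pose [0.50990957 0.07265723 0.1151004 ] up [-0.01107203  0.03096367  0.99945918]
```

View pics/w15.png

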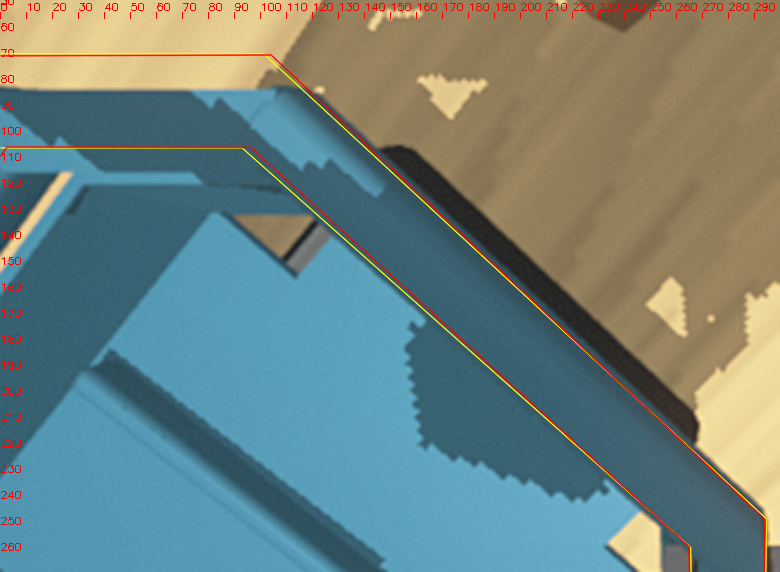

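```bash
python3 - <<'E'
from h import *
import pickle
w=pickle.load(open("W.pkl","rb"))
tr=R.from_euler("z",-10.85,degrees=True); c=np.r_[.53038,-.20315,.04]-tr.apply([.06,.09,0])
dr=[(proj(w,tr.apply(np.c_[o,np.full(8,.045)])+c),(0,255,255)) for o in(oct_(.08,.11,.032),oct_(.068,.098,.025))]
crop(w,(0,0,300,270),2.6,"w16.png",dr)
# droop test by tilt toward different directions on current
E
```

```text
(no output)
```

View pics/w16.png

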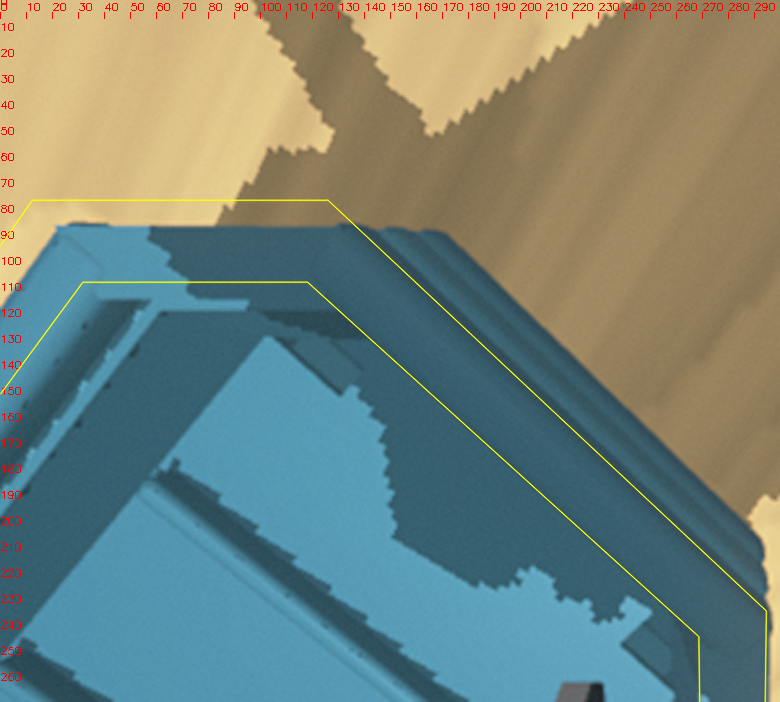

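```bash
python3 - <<'E'
from h import *
import pickle
w=pickle.load(open("S3.pkl","rb"))["wrist"]
crop(w,(120,120,440,360),2.5,"w17.png")
a=cv2.imread("pics/w9.png")[:,:500];b=cv2.imread("pics/w17.png")[:,:500]
cv2.imwrite("pics/cmp.png",cv2.resize(np.hstack([a,b]),(800,480)))
E
```

```text
(no output)
```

View pics/cmp.png

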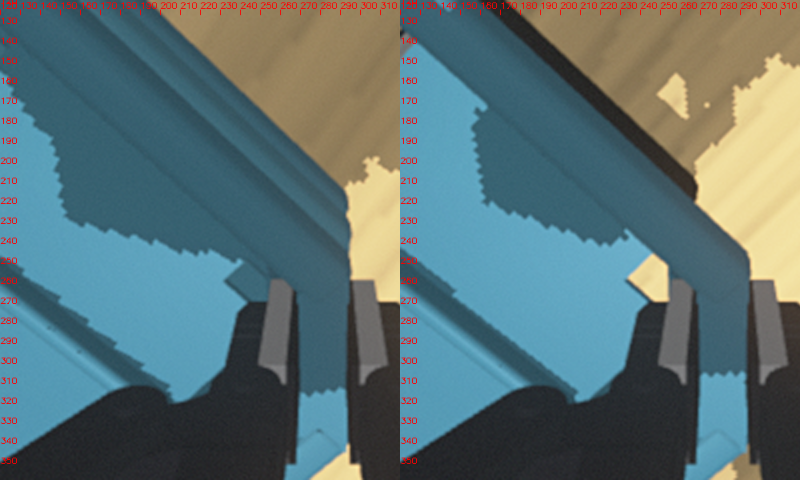

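```bash
python3 - <<'E'
from h import *
s=telemetry.sense(); r=R.from_rotvec(s["orientation"]); print(s["tool_pos"])
c=np.array([.512,.073,.112]); q=R.from_rotvec([.002,.041,0])
n=c+q.apply(s["tool_pos"]-c)+[-.001,-.0045,-.002]
go(n,q*r)
E
```

```text
[0.57223355 0.16171098 0.14204759]
shift mm [-3.3 -2.9  4.5] turn [ 0.0284  0.0296 -0.0012] rows>= 0.3
```

Emit:
arm_command --steps '[[[-1,-1,1.5],[0.009,0.01,0]],[[-2,-2,3],[0.019,0.02,0]],[[-3.3,-3,4.5],[0.028,0.03,0]],[[-3.3,-3,4.5],[0.028,0.03,0]],[[-3.3,-3,4.5],[0.028,0.03,0]],[[-3.3,-3,4.5],[0.028,0.03,0]],[[-3.3,-3,4.5],[0.028,0.03,0]],[[-3.3,-3,4.5],[0.028,0.03,0]]]'

```text
time_s: 20.9
tool_pos: [0.5719, 0.1572, 0.1371]
orientation: [-1.236, -2.865, 0.061]
ft_force: [-0.2, -0.1, -1.7]
finger_gap: 0.0103
```

```bash
python3 - <<'E'
from h import *
import pickle
s=telemetry.sense();print(s["time_s"],s["tool_pos"],s["orientation"],s["dq"].round(4),s["ft_force"],s["finger_gap"])
S={n:eyes.snapshot(n) for n in("side","scene","wrist")}
pickle.dump(S,open("S4.pkl","wb"))
crop(S["wrist"],(120,120,440,360),2.5,"w18.png")
for n in S: cv2.imwrite(f"pics/{n}18.png",S[n]["color"][:,:,::-1])
E
python3 run4.py S4.pkl; python3 run3.py S4.pkl pics/f8.png
```

```text
20.9 [0.57188624 0.15718075 0.1371309 ] [-1.23578229 -2.86459613  0.06082512] [ 0.001   0.0001  0.0012 -0.0014  0.0013  0.0016] [-0.22313979 -0.05204223 -1.73759271] 0.010290532945974635
1e-06 pos [0.5167 0.0704 0.1162] up [-0.0333  0.0137  0.9994] yaw -1.75 off [-0.0018  0.0015 -0.      0.0018 -0.0015  0.    ] [np.float64(0.25), np.float64(0.25)] cost 10.10794785226662
0.001 pos [0.5162 0.0698 0.1149] up [-0.0297  0.013   0.9995] yaw -1.73 off [-0.0013  0.0014 -0.0002  0.0013 -0.0014  0.0002] [np.float64(0.23), np.float64(0.25)] cost 9.442671169882807
pos [0.5136 0.0659 0.1076] +- [0.0019 0.0022 0.0034] up [-0.0188  0.0216  0.9996] tilt 1.64 yaw -1.66 +- [0.41 0.53 0.29]
off [ 0.0012 -0.0004 -0.0006 -0.0012  0.0004  0.0006] {'side': np.float64(0.15), 'scene': np.float64(0.16)}
pos [0.5136 0.0659 0.1076] +- [0.0019 0.0022 0.0034] up [-0.0188  0.0216  0.9996] tilt 1.64 yaw -1.66 +- [0.41 0.54 0.29]
off [ 0.0012 -0.0004 -0.0006 -0.0012  0.0004  0.0006] {'side': np.float64(0.15), 'scene': np.float64(0.16)}
```

View pics/f8.png

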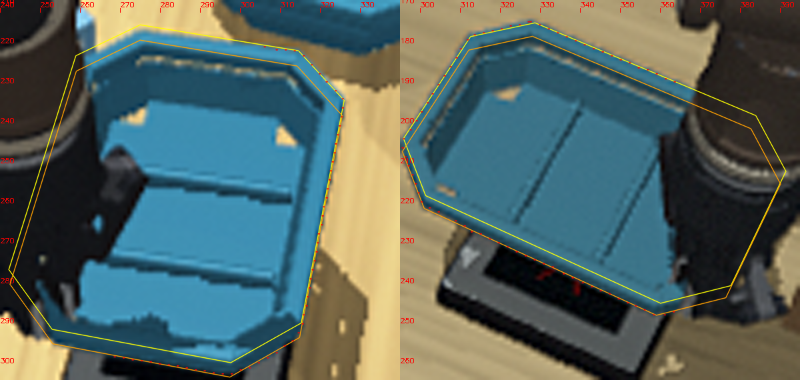

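View pics/side18.png

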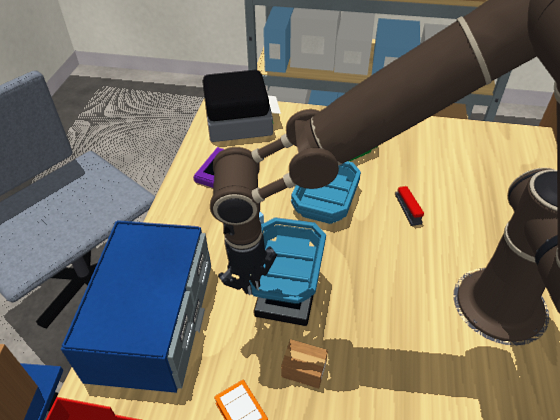

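View pics/scene18.png

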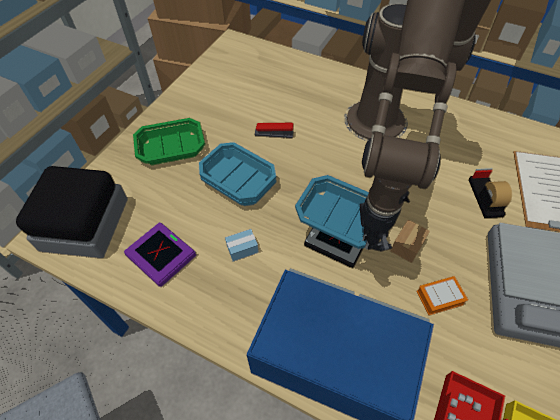

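```bash
python3 - <<'E'
from fit6 import *
import pickle
S=pickle.load(open("S.pkl","rb"))
A=np.array([(220.5,139.7),(234.2,138.3),(273.8,160.8),(275.5,173.7),(255,193.7),(240,195.5),(198.7,168.7),(198.3,158.3)])-.45
B=np.array([(309.2,155),(322.5,151.2),(354.5,158),(360.7,167),(346.3,203.3),(330.8,209),(298.3,199.2),(290.5,189.5)])-.45
fit6(S,[("scene",p,.045) for p in A]+[("side",p,.045) for p in B],np.r_[.458,-.279,.04,0,0,-.189,np.zeros(6)],sig=.5)
s=telemetry.sense(); r=R.from_rotvec(s["orientation"]); print("tool up",-r.apply([0,0,1]))
a=cv2.imread("pics/w9.png")[:,:500];b=cv2.imread("pics/w18.png")[:,:500]
cv2.imwrite("pics/cmp2.png",cv2.resize(np.hstack([a,b]),(800,480)))
E
```

```text
labels [6, 5, 4, 3, 2, 1, 0, 7, 0, 7, 6, 5, 4, 3, 2, 1]
pos [ 0.4545 -0.2864  0.0299] +- [0.0018 0.0026 0.0029]
up [ 0.0081 -0.0028  1.    ] tilt deg 0.49 yaw -10.88653472200244 +-rot deg [0.34 0.48 0.22]
off [-0.002   0.0008  0.0006  0.002  -0.0008 -0.0006] cost 18.2576726137619 [-0.6 -0.1  1.2 -0.1  0.8  0.9  0.9 -1.6 -0.4  0.2 -2.6 -0.1 -0.1  1.7
  0.3 -0.4 -0.9 -0.3 -0.1 -1.  -1.3 -0.1  2.1  0.5  0.8  0.7  1.7 -0.5
 -1.7  1.2 -0.2 -0.5]
tool up [0.03466969 0.02734594 0.99902463]
```

View pics/cmp2.png

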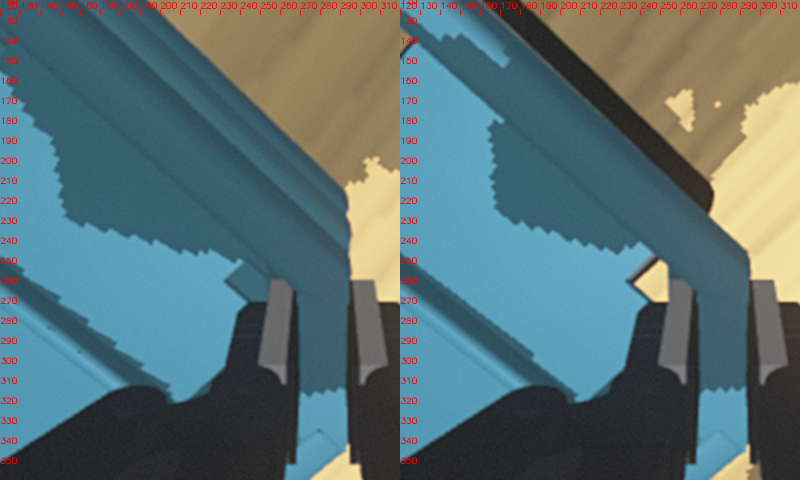

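```bash
python3 - <<'E'
import cv2,numpy as np
for n in("w9","w18"):
    a=cv2.imread(f"pics/{n}.png")[0:480,0:460]; a=cv2.resize(a,None,fx=1.24*1.4,fy=1.24*1.0)  # keep
    b=cv2.imread(f"pics/{n}.png")[0:400,0:470]; b=cv2.convertScaleAbs(b,alpha=1.6,beta=-40)
    b=cv2.resize(b,None,fx=1.5,fy=1.5)
    for t in range(0,470,50): cv2.putText(b,str(t),(int(t*1.5),595),0,.35,(255,255,255),1)
    for t in range(0,400,50): cv2.putText(b,str(t),(0,int(t*1.5)+4),0,.35,(255,255,255),1)
    cv2.imwrite(f"pics/{n}z.png",b)
E
```

```text
(no output)
```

View pics/w9z.png

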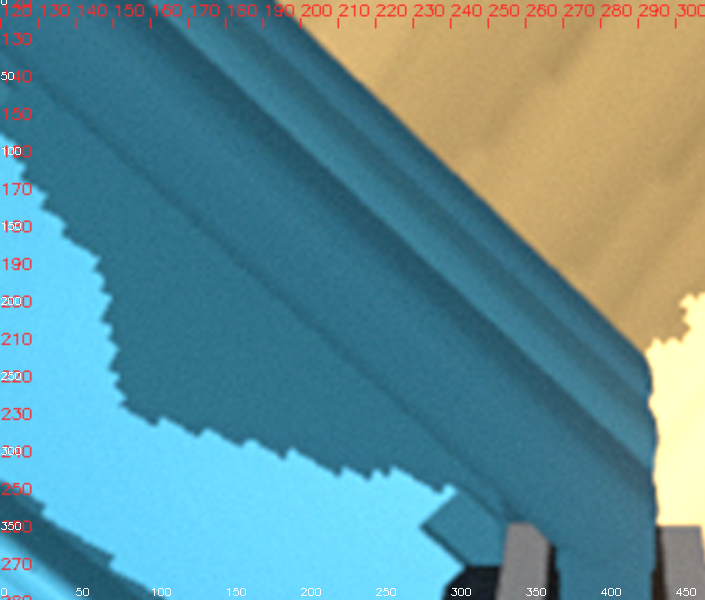

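View pics/w18z.png

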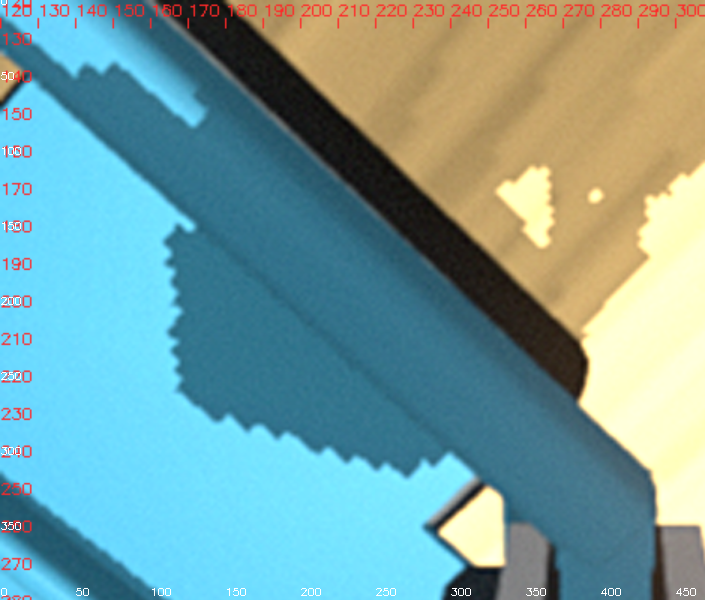

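```bash
cat > joint.py <<'E'
from sil import *
TP={"S3.pkl":([.57245,.16176,.14225],[1.23622593,2.86732599,-.03765665]),"S4.pkl":([.57188624,.15718075,.1371309],[-1.23578229,-2.86459613,.06082512])}
import os,sys
if os.path.exists("TP5.pkl"): TP.update(pickle.load(open("TP5.pkl","rb")))
g=R.from_rotvec([-1.46818,-2.77269,.00024]); gp=np.array([.53038,-.20315,.0690])
tr=R.from_euler("z",-10.85,degrees=True)
cor=np.array([.06,.09,.038]); rel=g.inv()*tr; relp=g.inv().apply(np.r_[gp[:2],.078]-gp)  # corner point in tool
D={}
for f in TP:
    S=pickle.load(open(f,"rb"))
    for n,sd in(("side",(290,263)),("scene",(325,210))): D[f,n]=(S,pts(S,n,sd))
def pose(f,v):
    p,o=TP[f]; t=R.from_rotvec(o)
    T=R.from_rotvec(v[:3])  # deviation in tool frame
    Rt=t*T*rel; P=np.array(p)+t.apply(relp+v[3:6])
    return Rt,P-Rt.apply(cor)
def res(v,full=True):
    r=[]
    for (f,n),(S,c) in D.items():
        i=0 if n=="side" else 1
        Rt,P=pose(f,v); X=np.r_[np.c_[O,np.full(8,.045)],np.c_[O,np.full(8,.031)]]
        q=proj(S[n],Rt.apply(X)+P+v[6+3*i:9+3*i])
        r.append((hulldist(q,c)-v[12+i])/(.3*np.sqrt(len(c)/25)))
    if not full: return r
    return np.concatenate(r+[v[:3]/.1,v[3:6]/.0015,v[6:12]/.002,v[12:]/.3])
sc=np.r_[[.03]*3,[.002]*9,[.3]*2]
b=least_squares(lambda u:res(sc*(u-1)),np.ones(14),diff_step=1e-2); v=sc*(b.x-1)
sd=np.sqrt(np.diag(np.linalg.inv(b.jac.T@b.jac)))*sc
print("dev tool",v[:3].round(4),"+-",sd[:3].round(4),"trans",v[3:6].round(4),"off",v[6:12].round(4),"ero",v[12:].round(2),"cost",b.cost)
print([np.abs(x).mean().round(2) for x in res(v,False)])
for f in TP:
    Rt,P=pose(f,v); print(f,"centre",P.round(4),"up",Rt.apply([0,0,1]).round(4))
# scanner cross with those offsets
S=pickle.load(open("S.pkl","rb"))
for n,uv,i in(("scene",(280+350/6-.45,195+235/6-.45),1),("side",(170+583/5-.45,220+345/5-.45),0)): print("glass",n,(plane(S[n],uv,.03+v[8+3*i])-v[6+3*i:9+3*i]).round(4))
E
python3 joint.py
```

```text
dev tool [-0.0057 -0.0136 -0.0024] +- [0.0052 0.0054 0.0023] trans [-0.0015  0.0003  0.0019] off [ 0.001   0.0005 -0.0017  0.0016 -0.002  -0.0015] ero [0.94 0.58] cost 35.034841010495626
[np.float64(0.2), np.float64(0.19), np.float64(0.2), np.float64(0.17)]
S3.pkl centre [0.5122 0.0714 0.113 ] up [-0.0253  0.0367  0.999 ]
S4.pkl centre [0.5103 0.0669 0.1103] up [0.0174 0.0345 0.9993]
glass scene [0.5077 0.0693 0.03  ]
glass side [0.5092 0.0699 0.03  ]
```

```bash
cat > ero.py <<'E'
from sil import *
S=pickle.load(open("S.pkl","rb"))
for n,sd in(("scene",(240,172)),("side",(330,190))):
    img=S[n]["color"]; k=4; big=cv2.resize(img,None,fx=k,fy=k,interpolation=cv2.INTER_CUBIC)
    m=contour(big); _,lb=cv2.connectedComponents(m); m=(lb==lb[sd[1]*k,sd[0]*k]).astype(np.uint8)
    cs,_=cv2.findContours(m,cv2.RETR_EXTERNAL,cv2.CHAIN_APPROX_NONE); c=(max(cs,key=cv2.contourArea)[:,0,:]+.5)/k-.5
    # keep points whose model nearest edge is the upper rim's silhouette: above line joining extremes
    q0=proj(S[n],place(O,.085,(.458,-.279,-.189)))
    L=q0[q0[:,0].argmin()]; Rr=q0[q0[:,0].argmax()]
    t=(c[:,0]-L[0])/(Rr[0]-L[0]); c=c[c[:,1]<L[1]+t*(Rr[1]-L[1])-1][::2]
    print(n,len(c),c.min(0),c.max(0))
    def res(v):
        P=np.r_[place(O,.085,v[:3]),place(O,.071,v[:3])]
        return hulldist(proj(S[n],P),c)-v[3]
    s=np.array([.01,.01,.02,.5]); v0=np.r_[.458,-.279,-.189,0]
    b=least_squares(lambda u:res(v0+s*(u-1)),np.ones(4),diff_step=1e-2,loss="soft_l1",f_scale=.3); v=v0+s*(b.x-1)
    sdv=np.sqrt(np.diag(np.linalg.inv(b.jac.T@b.jac)))*s*.3
    print(v.round(4),np.degrees(v[2]).round(2),"res",np.abs(res(v)).mean().round(3),sdv.round(4))
E
python3 ero.py
```

```text
scene 169 [199.125 137.875] [274.375 170.875]
[ 0.4594 -0.2828 -0.1963  0.7245] -11.25 res 0.104 [0.0004 0.0002 0.0027 0.0904]
side 170 [291.625 150.875] [359.375 186.125]
[ 0.4563 -0.2763 -0.1917  0.6145] -10.98 res 0.099 [0.0002 0.0007 0.0025 0.1247]
```

```bash
python3 - <<'E'
t=open("joint.py").read()
t=t.replace("v[6:12]/.002,v[12:]/.3","(v[6:12]-OFF)/OS,(v[12:]-[.61,.72])/.1")
t=t.replace("sc=np.r_","OFF=np.array([.0017,.0039,0,.0048,-.0026,0]); OS=float(sys.argv[1])\nsc=np.r_")
open("joint.py","w").write(t)
E
for o in .0005 .0015 .003; do python3 joint.py $o; done
```

```text
dev tool [-0.0052 -0.0024 -0.001 ] +- [0.004  0.0041 0.0022] trans [-0.0009 -0.0001 -0.0002] off [ 0.0018  0.0033  0.0002  0.0048 -0.0021 -0.0001] ero [0.87 0.8 ] cost 33.92895708646941
[np.float64(0.21), np.float64(0.21), np.float64(0.21), np.float64(0.18)]
S3.pkl centre [0.511 0.072 0.115] up [-0.0172  0.029   0.9994]
S4.pkl centre [0.5092 0.0675 0.1123] up [0.0255 0.0268 0.9993]
glass scene [0.5054 0.0696 0.03  ]
glass side [0.5081 0.0684 0.03  ]
dev tool [-0.0052 -0.0049 -0.0012] +- [0.0041 0.0044 0.0022] trans [-0.0008 -0.0006  0.0009] off [ 0.0024  0.0022 -0.0006  0.0045 -0.0019 -0.0001] ero [0.83 0.75] cost 31.60440136008324
[np.float64(0.21), np.float64(0.2), np.float64(0.2), np.float64(0.18)]
S3.pkl centre [0.5107 0.0716 0.1139] up [-0.0189  0.0308  0.9993]
S4.pkl centre [0.5088 0.0671 0.1113] up [0.0238 0.0285 0.9993]
glass scene [0.5057 0.0693 0.03  ]
glass side [0.5077 0.069  0.03  ]
dev tool [-0.0038 -0.0071 -0.0015] +- [0.0043 0.0046 0.0023] trans [-0.0005 -0.0006  0.0011] off [ 0.0027  0.     -0.0032  0.0045 -0.0021 -0.0003] ero [0.79 0.74] cost 29.9797803090117
[np.float64(0.2), np.float64(0.19), np.float64(0.2), np.float64(0.17)]
S3.pkl centre [0.5105 0.0717 0.1139] up [-0.0194  0.0334  0.9993]
S4.pkl centre [0.5087 0.0672 0.1113] up [0.0233 0.0311 0.9992]
glass scene [0.5055 0.0695 0.03  ]
glass side [0.5076 0.0694 0.03  ]
```

```bash
python3 - <<'E'
from h import *
s=telemetry.sense(); r=R.from_rotvec(s["orientation"]); print(s["tool_pos"])
c=np.array([.5088,.0671,.1113]); q=R.from_rotvec([.028,-.025,0])
n=c+q.apply(s["tool_pos"]-c)+np.array([.507,.069,.110])-c
go(n,q*r); print("tool up after",-(q*r).apply([0,0,1]))
E
```

```text
[0.57194785 0.1572107  0.13721982]
shift mm [ 2.5 -1.2 -2.7] turn [-0.0374  0.0032 -0.0003] rows>= 0.3
tool up after [ 9.67953287e-03 -6.43028451e-04  9.99952945e-01]
```

Emit:
arm_command --steps '[[[0.5,-0.3,-0.7],[-0.01,0.001,0]],[[1.2,-0.6,-1.4],[-0.02,0.002,0]],[[2,-1,-2.1],[-0.03,0.003,0]],[[2.5,-1.2,-2.7],[-0.037,0.003,0]],[[2.5,-1.2,-2.7],[-0.037,0.003,0]],[[2.5,-1.2,-2.7],[-0.037,0.003,0]],[[2.5,-1.2,-2.7],[-0.037,0.003,0]],[[2.5,-1.2,-2.7],[-0.037,0.003,0]],[[2.5,-1.2,-2.7],[-0.037,0.003,0]],[[2.5,-1.2,-2.7],[-0.037,0.003,0]],[[2.5,-1.2,-2.7],[-0.037,0.003,0]]]'

```text
time_s: 21.97
tool_pos: [0.5695, 0.1582, 0.1398]
orientation: [-1.241, -2.876, 0.006]
ft_force: [-0.4, 0.4, -1.9]
finger_gap: 0.0099
```

```bash
python3 - <<'E'
from h import *
import pickle
S={n:eyes.snapshot(n) for n in("side","scene","wrist")}
s=telemetry.sense();print(s["time_s"],s["tool_pos"],s["orientation"],s["dq"].round(4),s["ft_force"],s["finger_gap"])
pickle.dump(S,open("S5.pkl","wb")); pickle.dump({"S5.pkl":(s["tool_pos"],s["orientation"])},open("TP5.pkl","wb"))
for n in S: cv2.imwrite(f"pics/{n}20.png",S[n]["color"][:,:,::-1])
crop(S["scene"],(190,120,410,285),3.6,"sc20.png")
E
for o in .0005 .0015 .003; do python3 joint.py $o; done
```

```text
22.1167 [0.56948559 0.15823913 0.13983347] [-1.24093475 -2.87597286  0.00598278] [-0.0021 -0.002   0.0014 -0.0006 -0.0005  0.0006] [-0.62848221 -0.3523991  -1.38653474] 0.010097696354998714
dev tool [-0.0019 -0.0028 -0.0008] +- [0.0035 0.0035 0.0019] trans [-0.0009 -0.0002  0.0005] off [ 0.0019  0.0034  0.0001  0.0047 -0.0021 -0.0001] ero [0.9  0.83] cost 50.901823219291515
[np.float64(0.22), np.float64(0.2), np.float64(0.23), np.float64(0.17), np.float64(0.21), np.float64(0.19)]
S3.pkl centre [0.5108 0.0718 0.1147] up [-0.0151  0.0315  0.9994]
S4.pkl centre [0.509  0.0674 0.112 ] up [0.0276 0.0293 0.9992]
S5.pkl centre [0.5072 0.0692 0.1107] up [0.0028 0.0017 1.    ]
glass scene [0.5055 0.0696 0.03  ]
glass side [0.5081 0.0684 0.03  ]
dev tool [-0.0017 -0.0049 -0.0011] +- [0.0035 0.0037 0.0019] trans [-0.0009 -0.0008  0.0016] off [ 0.0024  0.0022 -0.0008  0.0043 -0.0018 -0.0001] ero [0.86 0.78] cost 48.39513136407635
[np.float64(0.22), np.float64(0.19), np.float64(0.22), np.float64(0.17), np.float64(0.22), np.float64(0.18)]
S3.pkl centre [0.5105 0.0713 0.1136] up [-0.0164  0.0332  0.9993]
S4.pkl centre [0.5086 0.0669 0.111 ] up [0.0263 0.0309 0.9992]
S5.pkl centre [0.5069 0.0687 0.1096] up [0.0015 0.0034 1.    ]
glass scene [0.5058 0.0693 0.03  ]
glass side [0.5076 0.0689 0.03  ]
dev tool [-0.0004 -0.0067 -0.0015] +- [0.0037 0.0038 0.0019] trans [-0.0007 -0.0008  0.0017] off [ 0.0028  0.0001 -0.0035  0.0042 -0.0019 -0.0006] ero [0.81 0.78] cost 46.55457321177139
[np.float64(0.21), np.float64(0.19), np.float64(0.22), np.float64(0.17), np.float64(0.22), np.float64(0.18)]
S3.pkl centre [0.5104 0.0713 0.1137] up [-0.0167  0.0354  0.9992]
S4.pkl centre [0.5085 0.0669 0.111 ] up [0.026  0.0331 0.9991]
S5.pkl centre [0.5068 0.0687 0.1097] up [0.0012 0.0056 1.    ]
glass scene [0.5057 0.0694 0.03  ]
glass side [0.5076 0.0691 0.03  ]
```

View pics/sc20.png

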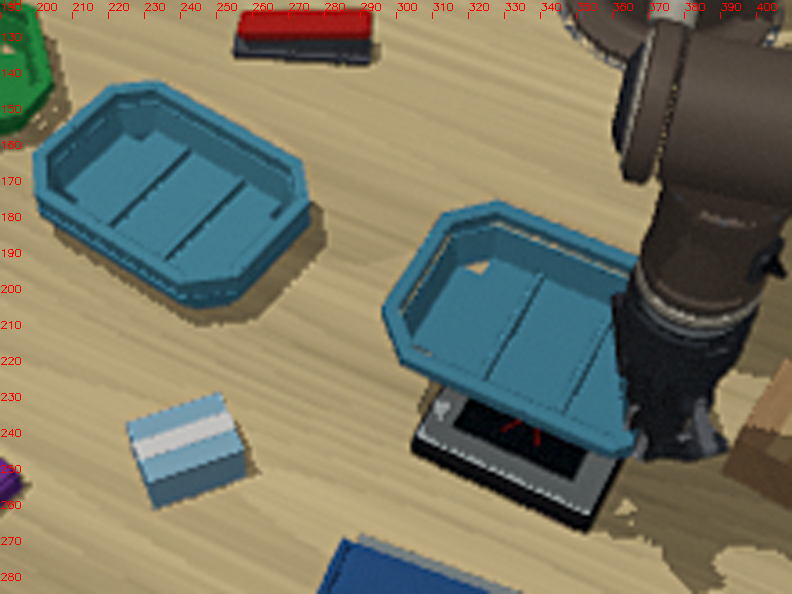

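View pics/side20.png

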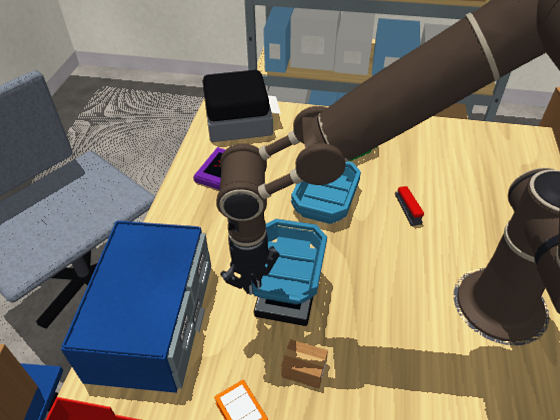

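Emit:
arm_command --steps '[[[0,0,0],[0,0,0]],[[0,0,0],[0,0,0]],[[0,0,0],[0,0,0]],[[0,0,0],[0,0,0]],[[0,0,0],[0,0,0]],[[0,0,0],[0,0,0]]]'

```text
time_s: 22.62
tool_pos: [0.5695, 0.1582, 0.1399]
orientation: [-1.241, -2.876, 0.006]
ft_force: [-0.4, -0.9, -1.6]
finger_gap: 0.01
```

```bash
python3 - <<'E'
from h import *
s=telemetry.sense();print(s["time_s"],s["tool_pos"],s["dq"].round(4),s["finger_gap"])
print(ctrl.finish_job())
E
```

```text
22.6167 [0.5694652  0.15822112 0.13987899] [ 0.0002 -0.0007  0.0013 -0.0006 -0.0001  0.0009] 0.010018990672419036
the job is handed in; nothing more can be done
None
```

I handed the job in at 22.6 s: the drawer is shut, and the top tray is off the stack and held level and still over the scanner.

**What I did**
- **Drawer:** I pushed it past its catch until it met its stop, about 15 N along the push. The pictures after that show its front flush with the one beside it.
- **Tray:** I pinched the teal tray by its +x +y corner and peeled it off by tilting it about the opposite corner. I then lifted it clear and carried it to the steel scanner. I left the green tray and the purple scanner alone.

**Last checks**
- **Position:** the tray's centre came out at about (0.507, 0.069) m. The glass centre, corrected the same way, came out at about (0.507, 0.069) m.
- **Height and level:** the underside is about 80 mm above the glass, and the tilt is about 0.2–0.3 degrees. The arm was still, with the grip holding at a 10 mm opening.
- **Other things on the bench:** the lower trays are still standing, and the cartons looked undisturbed in the pictures.

**What disagreed**
- **Tilt:** my first camera fits showed a droop of about 2 degrees. I corrected for it, then found the fit made the tray look too small, and undid most of that correction. The final tilt figure depends on the later fit, which agrees with the arm's own pose readings.
- **Cameras:** the two fixed cameras differ from each other by 3–6 mm, so the position figures are good to a few millimetres.
- **Lower trays:** they may have shifted by 1–2 mm during the peel; I did not measure that exactly.

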